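# Tighten a heel clamp with a ring wrench in short strokes

## Robot

A 7-joint arm with a two-finger parallel gripper is mounted at the origin on a cart in front of the work surface, level with it; the furniture and walls round the work are solid. World frame = base frame: x ahead of the robot, y to its left, z up, the work surface at z = 0. Lengths are in m, angles in rad, forces in N, time in s.
With the tool pointing down it reaches from about 0.4 to 0.85 m from the base axis. Payload 10.4 kg.
Tool frame: the origin (TCP) lies between the finger pads; the fingertips stand 25 mm ahead of it and the grasp point (between the pads) lies 6 mm ahead of it; x points along the fingers, y is the direction in which the jaws open and shut, and the axes are right-handed (so a half turn about x gives the same grasp; the last joint's range is limited). The gripper opens to 87 mm and grips with 3 to 60 N. Pads are 19 mm wide; open, the fingers measure 117 mm over their backs; the gripper's body (75 mm by 190 mm) begins 51 mm behind the grasp point.
Start: joints at [1.097, 0.332, -0.065, 1.46, 0.022, 1.35, -0.088], TCP at [0.272, -0.563, 0.222] pointing down, gripper open.
Joint ranges: [-2.6, 2.6], [-0.5, 2.12], [-1.47, 1.34], [0.16, 2.42], [-1.27, 4.41], [0.06, 2.06], [-2.6, 2.6]. Speed limits (rad/s): [2.22, 2.22, 2.79, 2.79, 3.14, 3.14, 3.14].

## Interface

Orientations are given as a unit quaternion [x, y, z, w].
In Python, from bench import r gives the robot as it stands.
- The arm moves only by the shell command python3 -m pendant 'ROWS' [FORCE]. ROWS is JSON, a list of rows, each an object with "translation": the shift along the world's x, y, z in cm, a list of three; "angular": the turn, a rotation vector about the world's x, y, z in degrees, a list of three; "hand": the opening, from -1 (shut) to 1 (fully open). In form: [{"translation": [dx, dy, dz], "angular": [wx, wy, wz], "hand": hand}, ...]. A call has 1 to 20 rows; each row shifts and turns the commanded pose from where the row before left it; what a row does not reach is not made up. A row lasts 1/10 s, in which the tool goes at most 50 mm and 8.59 degrees, less where a joint would pass 70% of its speed; a pose out of reach is approached as far as the arm can. A call is refused whole if a number of a shift passes 5 or a number of a turn 8.59, either way. A call with a gripper value outside its range is refused whole. The fingers move at their own pace and stop on an object; FORCE is the grip in N (left out, the last holds). Time passes only in rows, so rows that do not move let the fingers close. It gives the time, the measured TCP pose, the force and the opening at its end, in the units of the state.
- r.read_state(): the state, without advancing time (a new reading comes with each control period).
- r.camera(name): name is "scene" or "side" or "wrist"; returns the picture (384x512x3 uint8, red, green, blue); there is no depth.
- r.camera_info(name): a dict with "fx", "fy", "cx", "cy" (pixels), "rvec" (rotation vector, rad) and "tvec" (3), from world to camera coordinates, as OpenCV has them; the wrist camera has in their place "mount" (4x4, takes a point from camera to tool coordinates, whose origin is the TCP and whose axes are the tool frame's). Camera axes: x right, y down, z forward; pixel columns grow to the right and rows downward; lengths in m; the calibration is good to about 2 mm. A picture is of the moment at which its call begins: read the wrist's pose just before it. camera_info takes no time and is no camera call.
- r.close_job(): hands the job in, once; it reports no verdict.
Trained networks look in the newest picture that a camera, given by its name, has taken for a name from the list of things; names that differ only in an ending like _2 or _b are one class to them, and where a whole thing is asked for, a point or a joint stands for the part that bears it (a point fixed in the world has none). Each returns a list of dicts, best first, with "confidence" (0 to 1); they miss things now and then, are a little off and sometimes report something else, mostly with a low value. They report only what shows in the picture. A call takes as long as a camera call.
- r.find_in(camera, name): "point" ([row, column] in pixels, amid what is visible of it).
- r.mark_of(camera, name): "point" ([row, column] in pixels: a listed point, or the origin of a listed thing).
The state is a dict: "time": time; "joint_positions": joint angles; "joint_vel": joint speeds; "joint_torque": joint torques, N m; "ee_pos": TCP position; "eef_rot": TCP orientation; "ft_force": force on the tool from outside, world axes, zero at the start; "torque": the same for the moment, N m; "width": finger opening in m.
Only numpy, scipy, OpenCV 4.12 (cv2) and the standard library are available. Lean on these libraries where they do the work, as an engineer would, in place of code of your own. Each camera call takes 0.05 s, during which the arm holds its last target.

## Task

Tighten the heel clamp on the workbench: with the ring wrench on its six-sided nut, turn the nut clockwise (seen from above) until its pointer comes home against the stop pin. The two side walls of the clamp leave room only for a short swing, so lift the wrench off and reseat it between strokes; never turn the nut with the fingers themselves. Then lay the wrench flat on the bench, well clear of the clamp, without shifting the heel piece in the clamp or the other loose things on the bench.

Things in the scene. Friction and masses are not known exactly. Their poses are not given: they have to be found in the camera images.
- clamp: Grey heel clamp fixed to the bench (place and yaw vary). Origin: on the nut's axis at bench height; z up, x to its back. Base plate 12 mm thick, x -55 to +140, y -102 to +102 mm. Open at the front (-x), walls at both sides; nut between them on a round housing 108 mm across, 42 mm high. Behind the nut a presser arm, top at most 45 mm high, sinks 8 mm on the heel piece as the nut turns home.
- wall_left (a point): Top front corner of the inner face of the clamp's left wall (y = +64 mm in the clamp's frame). The wall is upright, 11 mm thick, runs along the clamp's x from -50 to +125 mm, top 85 mm above the bench. With the wrench seated, it stops the handle about 47 degrees (0.82 rad) from straight ahead (the clamp's -x) on this side.
- wall_right (a point): Top front corner of the inner face of the clamp's right wall (y = -64 mm in the clamp's frame). The wall is upright, 11 mm thick, runs along the clamp's x from -50 to +125 mm, top 85 mm above the bench. With the wrench seated, it stops the handle about 47 degrees (0.82 rad) from straight ahead (the clamp's -x) on this side.
- nut (a joint): Turn of the nut in rad about the vertical: grows as it turns clockwise seen from above, from 0 (slack) to 2.1 (home: hard stop, pointer against the stop pin). Starts between 0 and 0.55; friction about 0.08 N m; stays where it is left.
- nut_seat (a point): Point on the nut's axis at the top of its flange, 47 mm above the bench, where the underside of the wrench's ring rests when seated. Turns with the nut: x axis points at a corner of the hexagon and along the pointer, z up; its yaw in the clamp's frame is 0.576 - nut value. Flange 68 mm across, 5 mm thick; the brass pointer lug reaches out to 50 mm radius beside it, lower than the wrench.
- nut_top (a point): Centre of the top face of the steel hexagon nut, 71 mm above the bench, 24 mm above nut_seat; same axes. Hexagon, smooth and oiled, 47 mm across flats at the foot, narrowing to 45 mm higher up; its top 5 mm taper in by another 4 mm at the corners as a lead-in. A round stud end, 24 mm across, stands 4 mm above this point.
- wrench: Loose steel ring wrench, about 0.28 kg. Origin: centre of the ring's underside, at bench height; x from handle to ring (handle runs to -x), z up; used this side up. Ring 18 mm high, 76 mm across; six-sided opening 50.6 mm across flats, corners at 0, 60, 120.. degrees from x. Fits when its yaw is nut_seat's plus any multiple of 60 degrees, about 9 degrees of play each way. Shank 14 mm wide.
- wrench_grip (a point): Middle of the wrench's black rubber grip, at x = -150 mm from the ring's centre and 22 mm above the underside; same axes as the wrench. The grip has straight parallel sides 16 mm apart, x = -94 to -206 mm, z = 4 to 26 mm above the underside. The round steel end (22 mm across, x = -212 mm) carries the handle on the bench.
- heel_piece: Loose black rubber heel piece, about 74 x 74 x 9 mm, lying on the clamp's base plate under the presser pad, 95 mm behind the nut's axis. Origin: centre of its underside. Leave it where it is.
- crepe: Bystander: pale rubber block, 41 x 74 x 30 mm. Origin: centre of the underside.
- plate: Bystander: thin brass plate lying flat, 54 x 68 x 5 mm. Origin: centre of the underside.
- roller: Bystander: steel edge roller standing on its end, 27 mm across, 62 mm high. Origin: centre of the underside.
- creaser: Dark upright machine fixed at the back of the bench, about 141 mm deep (x), 249 mm wide (y, with its crank), 237 mm high; stands behind and to the left of where the wrench lies: carry the wrench past in front of it. Origin: centre of the underside.

How it is judged:
By the outcome, as a careful person would: the job done as asked, in the order asked, and still so for the second after the job is handed in, with the robot touching nothing.
It also fails if it takes over 64 s, if anything falls off the work surface, if the arm or the gripper's body presses on something with over 40 N, if the wrist force passes 120 N, or if a joint passes its speed limit or range.

## Working session

There is one attempt and no reset: what is moved stays moved. The work goes in short steps, Python scripts to look and compute and a shell command to move; the robot and the scene stay as the last step left them, time stands still between calls to the robot, and variables do not carry over. Pictures are saved under pics/ and viewed, and the job is handed in when it is done.

```bash
ls; mkdir -p pics; cat > h.py <<'E'
import numpy as np, cv2
from scipy.spatial.transform import Rotation as R
from bench import r
def cam(name):
    s=r.read_state(); im=r.camera(name); return s,im
def save(im,fn): cv2.imwrite('pics/'+fn, cv2.cvtColor(im,cv2.COLOR_RGB2BGR))
def ray(name,pt,s=None):
    i=r.camera_info(name); v,u=pt
    d=np.array([(u-i['cx'])/i['fx'],(v-i['cy'])/i['fy'],1.])
    if 'mount' in i:
        s=s or r.read_state(); M=np.array(i['mount']); Rt=R.from_quat(s['eef_rot']).as_matrix()
        o=Rt@M[:3,3]+np.array(s['ee_pos']); return o, Rt@M[:3,:3]@d
    Rm=cv2.Rodrigues(np.array(i['rvec'],float))[0]; t=np.array(i['tvec'])
    return -Rm.T@t, Rm.T@d
def onz(name,pt,z,s=None):
    o,d=ray(name,pt,s); return o+d*(z-o[2])/d[2]
def proj(name,P,s=None):
    i=r.camera_info(name); P=np.array(P,float)
    if 'mount' in i:
        s=s or r.read_state(); M=np.array(i['mount']); Rt=R.from_quat(s['eef_rot']).as_matrix()
        p=Rt.T@(P-np.array(s['ee_pos'])); c=M[:3,:3].T@(p-M[:3,3])
    else:
        c=cv2.Rodrigues(np.array(i['rvec'],float))[0]@P+np.array(i['tvec'])
    return np.array([c[1]/c[2]*i['fy']+i['cy'],c[0]/c[2]*i['fx']+i['cx']])
E
python3 - <<'E'
from h import *
print(r.read_state())
Z={'wrench':0,'wrench_grip':.022,'nut_seat':.047,'nut_top':.071,'wall_left':.085,'wall_right':.085,'clamp':0,'crepe':0,'plate':0,'roller':0,'heel_piece':.012,'creaser':0}
for c in ['scene','side']:
    s,im=cam(c); save(im,c+'0.png'); print(c, onz.__name__, ray(c,(192,256))[0])
    for n,z in Z.items():
        m=r.mark_of(c,n)[:2]
        for q in m: print(c,n,np.round(q['point']),round(q['confidence'],2),np.round(onz(c,q['point'],z),4))
E
```

```text
pics
{'time': 0.0, 'joint_positions': array([ 1.09741651,  0.33287984, -0.06471002,  1.46095156,  0.02162396,
        1.34991899, -0.08850644]), 'joint_vel': array([-0.00061261,  0.00052781, -0.00048898, -0.00054113, -0.00026519,
       -0.00013559, -0.00031735]), 'joint_torque': array([ 2.13512940e-04, -6.23252964e+01,  2.48328916e-02, -3.89894557e+01,
       -6.13893592e-02,  3.97649815e-02,  1.09427294e-04]), 'ee_pos': array([ 0.27210958, -0.56221094,  0.22124412]), 'eef_rot': array([-0.68907352, -0.1585345 ,  0.68936537, -0.15754328]), 'ft_force': array([ 0.28771511, -0.25499995,  0.93425964]), 'torque': array([-0.03228488,  0.02553051, -0.00706494]), 'width': 0.08689495966320225}
scene onz [-0.01237099 -0.80459471  1.2734413 ]
scene wrench [258. 267.] 0.59 [ 0.4939 -0.1767  0.    ]
scene nut_seat [174. 236.] 0.73 [0.5993 0.1306 0.047 ]
scene nut_top [171. 231.] 0.61 [0.5824 0.1351 0.071 ]
scene wall_left [169. 206.] 0.91 [0.514  0.1823 0.085 ]
scene wall_right [187. 234.] 0.93 [0.5421 0.0595 0.085 ]
scene wall_right [218. 216.] 0.5 [ 0.4226 -0.0071  0.085 ]
scene clamp [184. 233
[... 349 characters left out ...]

side wrench_grip [279. 205.] 0.9 [ 0.4582 -0.3192  0.022 ]
side nut_seat [174. 254.] 0.71 [0.5942 0.141  0.047 ]
side nut_top [167. 252.] 0.6 [0.5847 0.1544 0.071 ]
side wall_left [160. 233.] 0.58 [0.5146 0.1787 0.085 ]
side wall_right [183. 241.] 0.89 [0.5505 0.0477 0.085 ]
side clamp [143. 263.] 0.71 [0.6256 0.4112 0.    ]
side clamp [183. 251.] 0.65 [0.5829 0.1433 0.    ]
side crepe [159. 235.] 0.64 [0.5097 0.2933 0.    ]
side crepe [313. 272.] 0.59 [ 0.6586 -0.4148  0.    ]
side plate [312. 270.] 0.55 [ 0.6544 -0.4114  0.    ]
side roller [144. 265.] 0.52 [0.6339 0.4062 0.    ]
side roller [181. 242.] 0.16 [0.5451 0.1563 0.    ]
side heel_piece [314. 271.] 0.55 [ 0.6567 -0.4242  0.012 ]
```

View pics/scene0.png

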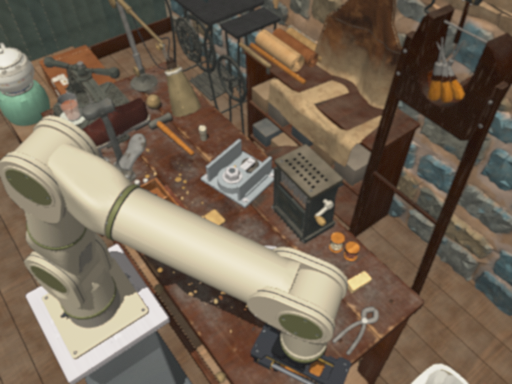

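View pics/side0.png

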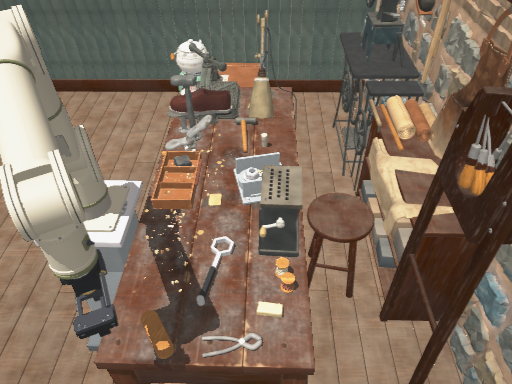

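```bash
python3 - <<'E'
from h import *
im=cv2.imread('pics/side0.png')
a=cv2.resize(im[130:330,130:330],(600,600),interpolation=cv2.INTER_CUBIC)
cv2.imwrite('pics/s0a.png',a)
for c in ['side','scene']:
  for n,z in (('wrench',.009),('nut_top',.071),('plate',.0025),('crepe',.015),('roller',.03),('creaser',.1)):
    for q in r.find_in(c,n)[:2]: print(c,n,np.round(q['point']),round(q['confidence'],2),np.round(onz(c,q['point'],z),3))
s=r.read_state(); print(R.from_quat(s['eef_rot']).as_matrix().round(3)); print(r.camera_info('wrist'))
E
```

```text
side wrench [259. 215.] 0.6 [ 0.478 -0.234  0.009]
side wrench [172. 253.] 0.46 [0.586 0.202 0.009]
side nut_top [176. 251.] 0.48 [0.583 0.104 0.071]
side plate [201. 212.] 0.62 [0.441 0.041 0.002]
side crepe [308. 270.] 0.82 [ 0.655 -0.41   0.015]
scene wrench [133. 204.] 0.16 [0.641 0.408 0.009]
scene nut_top [215. 215.] 0.72 [0.433 0.012 0.071]
scene nut_top [174. 232.] 0.54 [0.576 0.122 0.071]
scene plate [216. 216.] 0.68 [0.457 0.052 0.003]
scene crepe [281. 358.] 0.66 [ 0.654 -0.41   0.015]
scene roller [135. 203.] 0.41 [0.626 0.382 0.03 ]
[[ 0.     0.436 -0.9  ]
 [-0.    -0.9   -0.436]
 [-1.     0.    -0.   ]]
{'fx': 278.67817519176896, 'fy': 278.67817519176896, 'cx': 256.86250073107357, 'cy': 195.2019978856786, 'mount': array([[-1.24838924e-04, -2.41120724e-01,  9.70495122e-01,
        -1.62181628e-01],
       [ 9.99999836e-01,  5.11989463e-04,  2.55838662e-04,
         7.94011783e-04],
       [-5.58571280e-04,  9.70494994e-01,  2.41120621e-01,
        -6.56493411e-02],
       [ 0.00000000e+00,  0.00000000e+00,  0.00000000e+00,
         1.00000000e+00]])}
```

View pics/s0a.png

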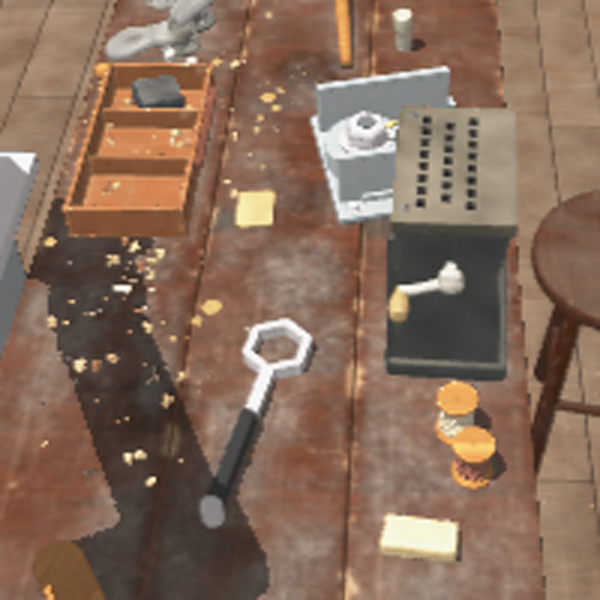

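```bash
python3 - <<'E'
from h import *
f=lambda u,v,z: onz('side',(130+v/3,130+u/3),z).round(4)
ring=f(277,348,.016); end=f(212,511,.015); print(ring,end,np.linalg.norm(ring-end),np.degrees(np.arctan2(*(ring-end)[1::-1])))
print('grip',f(237,445,.026))
print('tray',f(185,232,0),f(213,66,.04),f(72,230,0))
print('creaser',f(388,375,0),f(500,378,0),f(395,215,.237))
E
```

```text
[ 0.499  -0.1849  0.016 ] [ 0.4533 -0.3886  0.015 ] 0.2087658496976936 77.35509459547804
grip [ 0.4709 -0.3194  0.026 ]
tray [0.3697 0.0077 0.    ] [0.3731 0.2882 0.04  ] [0.2311 0.0086 0.    ]
creaser [ 0.6199 -0.2066  0.    ] [ 0.7401 -0.208   0.    ] [ 0.6264 -0.2041  0.237 ]
```

```bash
python3 -m pendant '[{"translation":[2,2.6,-0.2],"angular":[0,0,5.1],"hand":1},{"translation":[2,2.6,-0.2],"angular":[0,0,5.1],"hand":1},{"translation":[2,2.6,-0.2],"angular":[0,0,5.1],"hand":1},{"translation":[2,2.6,-0.2],"angular":[0,0,5.1],"hand":1},{"translation":[2,2.6,-0.2],"angular":[0,0,5.1],"hand":1},{"translation":[2,2.6,-0.2],"angular":[0,0,5.1],"hand":1},{"translation":[2,2.6,-0.2],"angular":[0,0,5.1],"hand":1},{"translation":[2,2.6,-0.2],"angular":[0,0,5.1],"hand":1},{"translation":[2,2.6,-0.2],"angular":[0,0,5.1],"hand":1},{"translation":[2,2.6,-0.2],"angular":[0,0,5.1],"hand":1},{"translation":[0,0,0],"angular":[0,0,0],"hand":1}]' 60
python3 - <<'E'
from h import *
s,im=cam('wrist'); save(im,'w1.png')
for n,z in (('wrench',0),('wrench_grip',.022)):
  for q in r.mark_of('wrist',n)[:2]: print(n,np.round(q['point']),q['confidence'],onz('wrist',q['point'],z,s))
print(s['ee_pos'],s['joint_positions'].round(3))
E
```

```text
time: 3.0
ee_pos: [0.4753, -0.2977, 0.202]
eef_rot: [0.553, 0.442, -0.551, 0.442]
ft_force: [0.1, 0.6, -0.5]
width: 0.0871
wrench_grip [206. 255.] 0.87 [ 0.46631153 -0.3310151   0.022     ]
[ 0.47527245 -0.29771783  0.20204443] [ 0.801  0.227 -0.371  1.647  0.083  1.283  0.195]
```

View pics/w1.png

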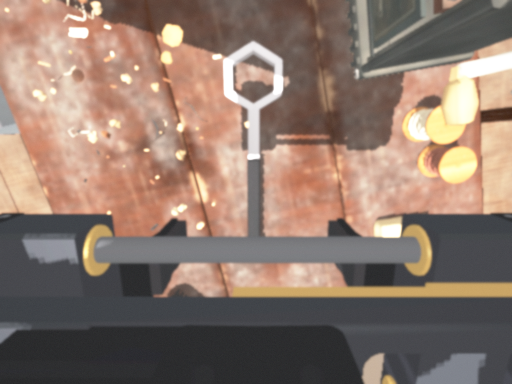

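```bash
python3 - <<'E'
from h import *
a=onz('wrist',(77,253.5),.018); b=onz('wrist',(200,255.5),.026); print(a,b,np.degrees(np.arctan2(*(a-b)[1::-1])))
s=r.read_state();Rt=R.from_quat(s['eef_rot']).as_matrix();print(Rt.round(3),np.degrees(np.arctan2(Rt[1,1],Rt[0,1])))
d=(a-b)/np.linalg.norm(a-b); print(a-.12*d)
E
```

```text
[ 0.49622483 -0.18576877  0.018     ] [ 0.46514602 -0.32770048  0.026     ] 77.64887348806857
[[-0.     0.973 -0.229]
 [-0.    -0.229 -0.973]
 [-1.    -0.     0.   ]] -13.243333681601205
[ 0.4705954  -0.3028141   0.02459728]
```

```bash
python3 -m pendant '[{"translation":[-0.25,-0.25,-3],"angular":[0,0,0.9],"hand":1},{"translation":[-0.25,-0.25,-3],"angular":[0,0,0],"hand":1},{"translation":[0,0,-3],"angular":[0,0,0],"hand":1},{"translation":[0,0,-3],"angular":[0,0,0],"hand":0.6},{"translation":[0,0,-2.2],"angular":[0,0,0],"hand":0.3},{"translation":[0,0,-1.5],"angular":[0,0,0],"hand":0.1},{"translation":[0,0,-1.5],"angular":[0,0,0],"hand":0},{"translation":[0,0,0],"angular":[0,0,0],"hand":0}]' 60
python3 - <<'E'
from h import *
s,im=cam('wrist'); save(im,'w2.png'); s,im=cam('side'); save(im[200:340,130:330].repeat(3,0).repeat(3,1),'s2.png')
E
```

```text
time: 3.95
ee_pos: [0.4662, -0.3076, 0.0285]
eef_rot: [-0.551, -0.444, 0.551, -0.443]
ft_force: [-0.5, 0.8, 0.4]
width: 0.0549
```

View pics/w2.png

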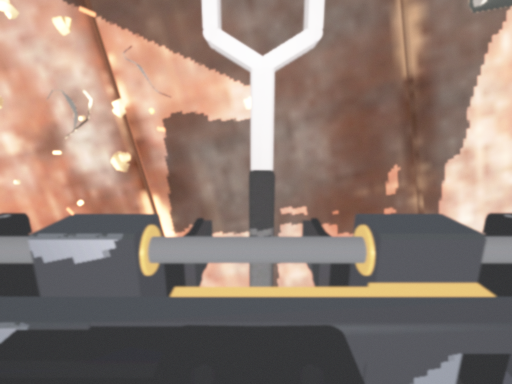

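View pics/s2.png

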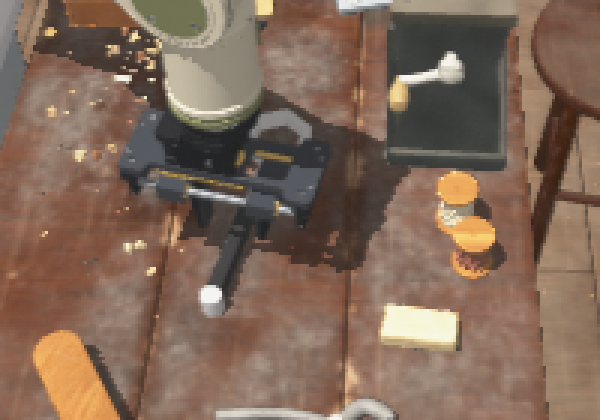

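```bash
python3 -m pendant '[{"translation":[0.3,0,0.1],"angular":[0,0,0],"hand":0},{"translation":[0,0,0],"angular":[0,0,0],"hand":-1},{"translation":[0,0,0],"angular":[0,0,0],"hand":-1},{"translation":[0,0,0],"angular":[0,0,0],"hand":-1},{"translation":[0,0,0],"angular":[0,0,0],"hand":-1},{"translation":[0,0,0],"angular":[0,0,0],"hand":-1}]' 60
python3 - <<'E'
from h import *
s,im=cam('wrist'); save(im,'w3.png')
E
```

```text
time: 4.65
ee_pos: [0.4703, -0.3076, 0.0311]
eef_rot: [0.551, 0.444, -0.551, 0.444]
ft_force: [0.5, -0.1, -0.3]
width: 0.0114
```

View pics/w3.png

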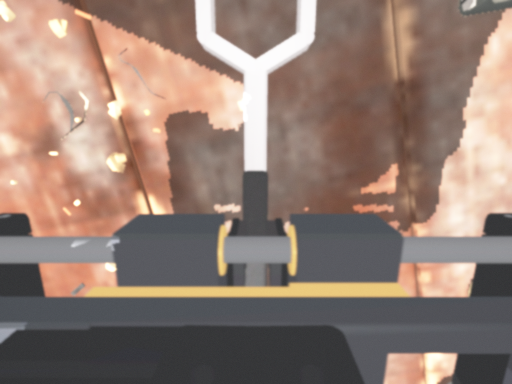

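```bash
python3 -m pendant '[{"translation":[0,0,1],"angular":[0,0,0],"hand":-1},{"translation":[0,0,2],"angular":[0,0,0],"hand":-1},{"translation":[0,0,3],"angular":[0,0,0],"hand":-1},{"translation":[0,0,3],"angular":[0,0,0],"hand":-1},{"translation":[0,2,3],"angular":[0,0,0],"hand":-1},{"translation":[0,3,3],"angular":[0,0,0],"hand":-1},{"translation":[0,3,3],"angular":[0,0,0],"hand":-1},{"translation":[0,3,3],"angular":[0,0,0],"hand":-1},{"translation":[0,3,2],"angular":[0,0,0],"hand":-1},{"translation":[0,3,1],"angular":[0,0,0],"hand":-1},{"translation":[0,3,1],"angular":[0,0,0],"hand":-1},{"translation":[0,3,0],"angular":[0,0,0],"hand":-1},{"translation":[0,3,0],"angular":[0,0,0],"hand":-1},{"translation":[0,2,0],"angular":[0,0,0],"hand":-1},{"translation":[0,0,0],"angular":[0,0,0],"hand":-1}]' 60
python3 - <<'E'
from h import *
s,im=cam('wrist'); save(im,'w4.png')
for n,z in (('nut_top',.071),('nut_seat',.047),('wall_left',.085),('wall_right',.085),('clamp',0),('heel_piece',.012),('wrench',.24)):
  for q in r.mark_of('wrist',n)[:2]: print(n,np.round(q['point']),round(q['confidence'],2),onz('wrist',q['point'],z,s).round(4))
E
```

```text
time: 6.2
ee_pos: [0.4702, -0.0243, 0.2821]
eef_rot: [0.55, 0.445, -0.549, 0.445]
ft_force: [-0.2, -0.8, -0.2]
width: 0.0004
nut_top [ 28. 322.] 0.64 [0.5852 0.1348 0.071 ]
nut_seat [ 34. 316.] 0.64 [0.5828 0.1357 0.047 ]
wall_left [121. 235.] 0.69 [0.4596 0.0503 0.085 ]
wall_right [ 93. 307.] 0.59 [0.5524 0.0649 0.085 ]
clamp [ 44. 308.] 0.72 [0.5815 0.1356 0.    ]
heel_piece [  8. 372.] 0.59 [0.6719 0.1592 0.012 ]
heel_piece [ 28. 323.] 0.32 [0.6026 0.1489 0.012 ]
```

View pics/w4.png

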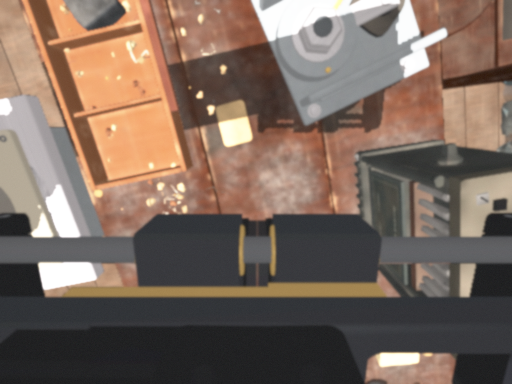

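```bash
python3 - <<'E'
from h import *
im=cv2.imread('pics/w4.png')[0:130,240:470]
cv2.imwrite('pics/w4a.png',cv2.resize(im,None,fx=3.4,fy=3.4,interpolation=cv2.INTER_CUBIC))
s,im=cam('side'); save(im[130:330,130:330].repeat(3,0).repeat(3,1),'s4.png')
E
```

```text
(no output)
```

View pics/w4a.png

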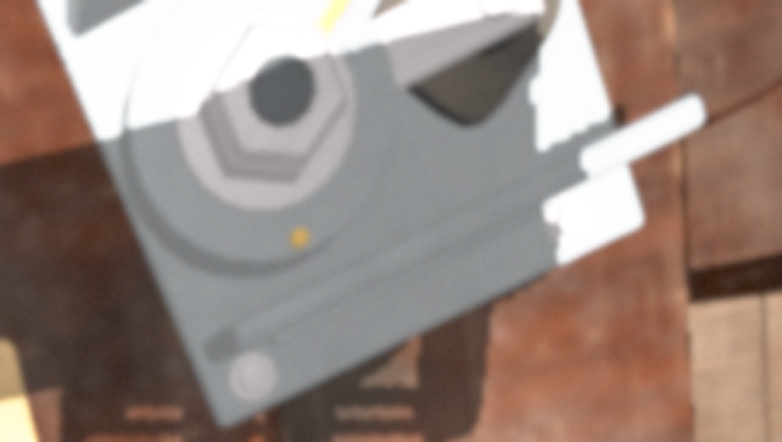

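View pics/s4.png

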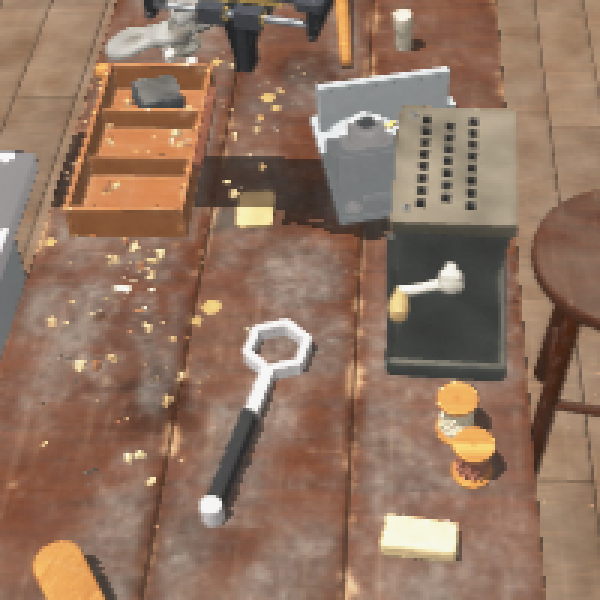

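```bash
python3 - <<'E'
from h import *
f=lambda u,v,z: onz('wrist',(v/3.4,240+u/3.4),z)
c=f(281,90,.075); fl=f(265,120,.047); p=f(335,12,.046); pin=f(300,238,.045)
print('stud',c,'flange',fl,'pointer',p,'pin',pin)
# hexagon corners top
for q in [(347,97),(295,180),(222,155)]: 
    v=f(*q,.066)-c; print(q,np.linalg.norm(v[:2]),np.degrees(np.arctan2(v[1],v[0])))
for nm,v in (('ptr',p-c),('pin',pin-c)): print(nm,np.linalg.norm(v[:2]),np.degrees(np.arctan2(v[1],v[0])))
# wall right direction: base edge front corner, plate corners
a=f(222,424,.012); b=f(640,222,.012); v=b-a; print('plate right edge',a,b,np.linalg.norm(v),np.degrees(np.arctan2(v[1],v[0])))
e=f(38,0,.012); v=e-a; print('front edge',e,np.degrees(np.arctan2(v[1],v[0]))-90)
E
```

```text
stud [0.58518968 0.13022685 0.075     ] flange [0.58533765 0.12871394 0.047     ] pointer [0.6166174  0.15896172 0.046     ] pin [0.59248251 0.08531355 0.045     ]
(347, 97) 0.025608577474725225 -11.055092669559066
(295, 180) 0.027931263390560422 -84.20708438934278
(222, 155) 0.025829419140823595 -147.2493763356804
ptr 0.042583971287627635 42.43717826007234
pin 0.04550153496075828 -80.77705728152546
plate right edge [0.55617919 0.02147015 0.012     ] [0.74197989 0.06521361 0.012     ] 0.19088055601753134 13.248013333834027
front edge [0.51260642 0.19899169 0.012     ] 13.790657285432346
```

```bash
python3 -m pendant '[{"translation":[0,-3,0],"angular":[0,0,0],"hand":-0.4},{"translation":[0,-4,0],"angular":[0,0,0],"hand":-0.4},{"translation":[0,-4,0],"angular":[0,0,0],"hand":-0.4},{"translation":[0,-4,-1],"angular":[0,0,0],"hand":-0.4},{"translation":[0,-4,-3],"angular":[0,0,0],"hand":-0.4},{"translation":[0,-4,-4],"angular":[0,0,0],"hand":-0.4},{"translation":[0,-3,-4],"angular":[0,0,0],"hand":-0.4},{"translation":[0,-2,-4],"angular":[0,0,0],"hand":-0.4},{"translation":[0,0,-4],"angular":[0,0,0],"hand":-0.4},{"translation":[0,0,-3],"angular":[0,0,0],"hand":-0.4},{"translation":[0,0,-2],"angular":[0,0,0],"hand":-0.4},{"translation":[0,0,-0.5],"angular":[0,0,0],"hand":-0.4},{"translation":[0,0,0],"angular":[0,0,0],"hand":-0.4}]' 60
python3 - <<'E'
from h import *
s,im=cam('wrist'); save(im,'w5.png');s,im=cam('side'); save(im[200:340,130:330].repeat(3,0).repeat(3,1),'s5.png')
E
```

```text
time: 7.95
ee_pos: [0.4701, -0.3029, 0.0304]
eef_rot: [-0.551, -0.444, 0.551, -0.443]
ft_force: [-0.0, 0.2, 0.3]
width: 0.0259
```

View pics/w5.png

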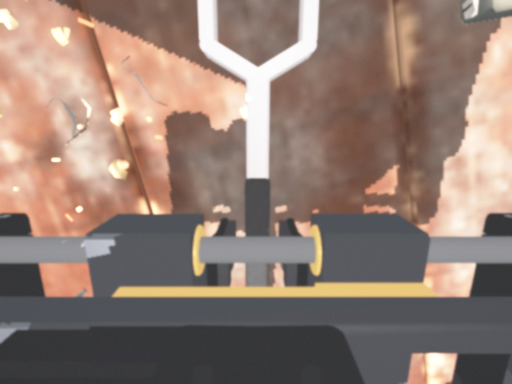

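View pics/s5.png

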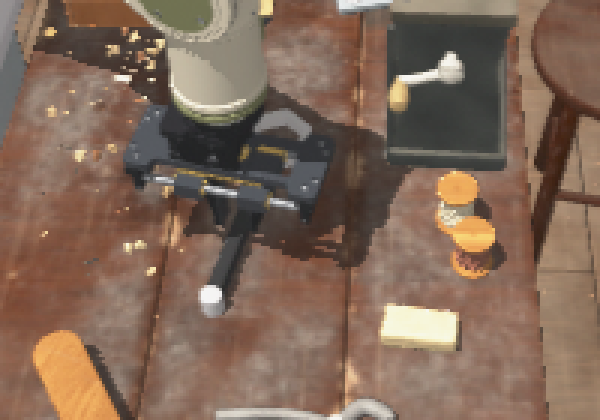

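```bash
python3 -m pendant '[{"translation":[0,0,-0.3],"angular":[0,0,0],"hand":-0.4},{"translation":[0,0,0],"angular":[0,0,0],"hand":-1},{"translation":[0,0,0],"angular":[0,0,0],"hand":-1}]' 60; python3 -m pendant '[{"translation":[0,0,0],"angular":[0,0,0],"hand":-1}]' ; python3 -m pendant '[{"translation":[0,0,0],"angular":[0,0,0],"hand":-1}]' ;python3 -m pendant '[{"translation":[0,0,0],"angular":[0,0,0],"hand":-1},{"translation":[0,0,0],"angular":[0,0,0],"hand":-1}]'
```

```text
time: 8.35
ee_pos: [0.4705, -0.3031, 0.0282]
eef_rot: [0.551, 0.443, -0.551, 0.444]
ft_force: [0.2, -0.2, -0.2]
width: 0.0174
time: 8.45
ee_pos: [0.4705, -0.303, 0.028]
eef_rot: [0.551, 0.444, -0.551, 0.444]
ft_force: [-0.3, 0.5, 0.5]
width: 0.0097
time: 8.55
ee_pos: [0.4704, -0.303, 0.0279]
eef_rot: [0.551, 0.444, -0.551, 0.444]
ft_force: [0.4, -0.1, -0.4]
width: 0.0038
time: 8.75
ee_pos: [0.4703, -0.303, 0.0277]
eef_rot: [0.551, 0.444, -0.551, 0.444]
ft_force: [-0.4, 0.1, 0.4]
width: 0.0006
```

```bash
python3 - <<'E'
from h import *
s,im=cam('wrist'); save(im,'w6.png');s,im=cam('side'); save(im[200:340,130:330].repeat(4,0).repeat(4,1)[:600,:800],'s6.png')
s,im=cam('scene'); save(im[210:360,180:380].repeat(4,0).repeat(4,1)[:600,:800],'c6.png')
E
```

```text
(no output)
```

View pics/w6.png

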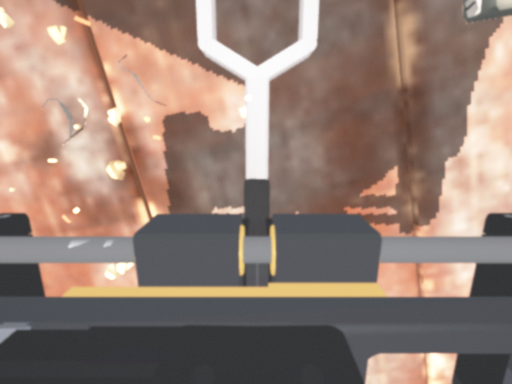

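View pics/s6.png

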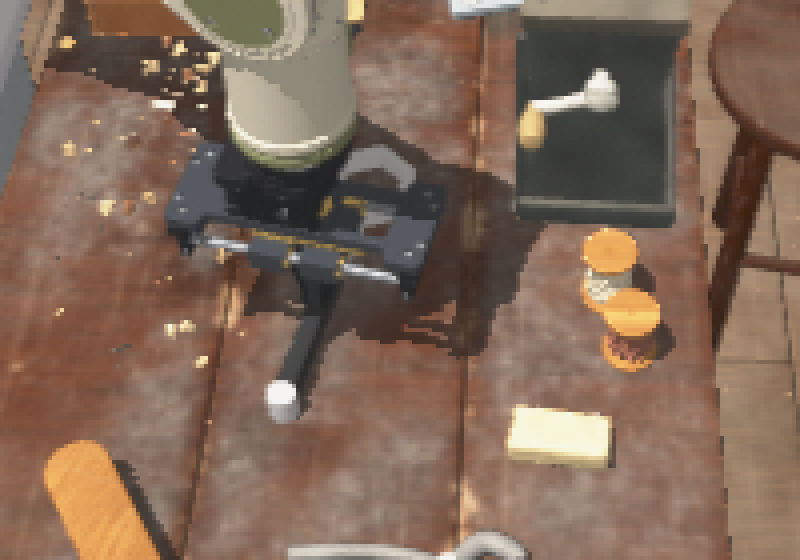

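View pics/c6.png

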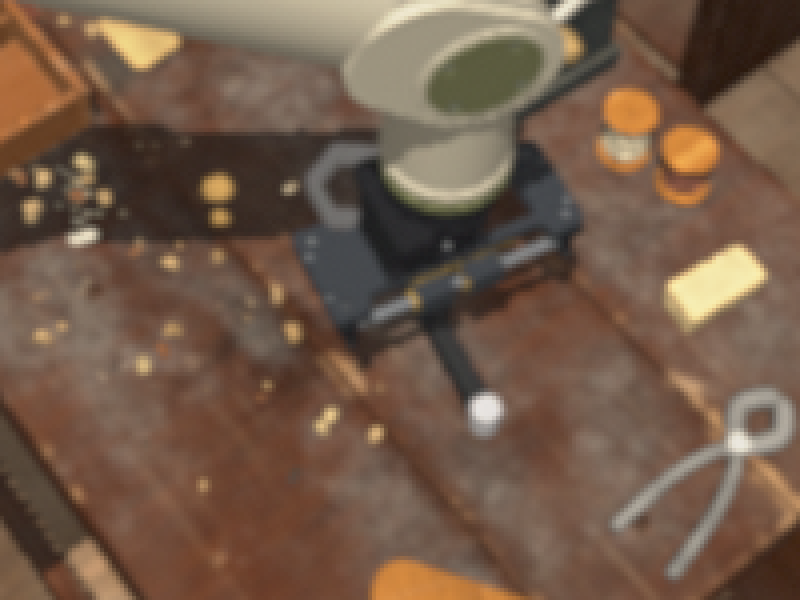

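```bash
python3 -m pendant '[{"translation":[0,0,-0.2],"angular":[0,0,0],"hand":-1},{"translation":[0,0,0],"angular":[0,0,0],"hand":-1}]'; python3 -m pendant '[{"translation":[0,0,-0.2],"angular":[0,0,0],"hand":-1},{"translation":[0,0,0],"angular":[0,0,0],"hand":-1}]' 
```

```text
time: 9.1
ee_pos: [0.4705, -0.303, 0.026]
eef_rot: [0.551, 0.444, -0.551, 0.444]
ft_force: [-1.7, 0.6, 5.0]
width: 0.0003
time: 9.3
ee_pos: [0.4706, -0.3031, 0.0259]
eef_rot: [-0.55, -0.443, 0.551, -0.444]
ft_force: [-10.2, 6.1, 27.0]
width: 0.0005
```

```bash
python3 - <<'E'
from h import *
for d in (-.025,0,.025): 
  p=proj('side',[.4702,-.0243,.2821-d]); print(d,p,(p-130)*3)
E
python3 -m pendant '[{"translation":[0,0,0.4],"angular":[0,0,0],"hand":-1},{"translation":[0,0,2],"angular":[0,0,0],"hand":-1},{"translation":[0,0,3],"angular":[0,0,0],"hand":-1},{"translation":[0,0,2],"angular":[0,0,0],"hand":-0.2},{"translation":[0,0,0],"angular":[0,0,0],"hand":-0.2}]'
python3 - <<'E'
from h import *
s,im=cam('wrist'); save(im,'w7.png');s,im=cam('side'); im=im[200:340,130:330].copy().repeat(4,0).repeat(4,1)
for d in (0,.006,.025):
  p=(proj('side',np.array(s['ee_pos'])-[0,0,d])-[200,130])*4; cv2.circle(im,(int(p[1]),int(p[0])),2,(255,0,0),-1)
save(im,'s7.png')
E
```

```text
-0.025 [143.733962   211.46888974] [ 41.201886   244.40666923]
0 [150.33112927 212.11706223] [ 60.9933878 246.3511867]
0.025 [156.75167677 212.74788181] [ 80.25503032 248.24364544]
time: 9.8
ee_pos: [0.4719, -0.3038, 0.1005]
eef_rot: [0.551, 0.442, -0.55, 0.445]
ft_force: [0.6, 0.4, -0.6]
width: 0.0097
```

View pics/s7.png

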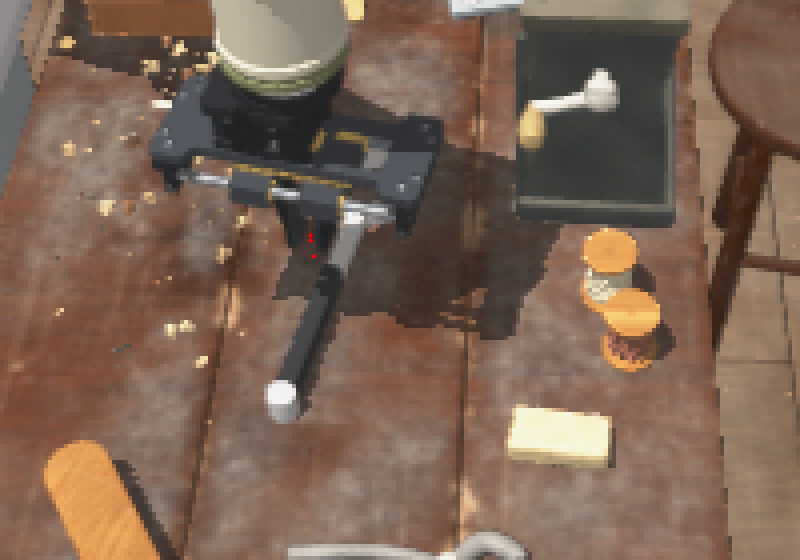

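View pics/w7.png

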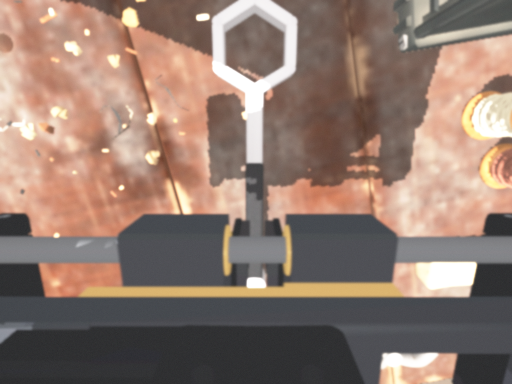

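```bash
python3 - <<'E'
from h import *
for c,(a,b) in (('side',(235,175)),('scene',(255,255))):
  s,im=cam(c); im=cv2.resize(im[a:a+70,b:b+80],None,fx=8,fy=8,interpolation=cv2.INTER_CUBIC)
  for d in (0,.0125,.025):
    p=(proj(c,np.array(s['ee_pos'])-[0,0,d])-[a,b]+.5)*8; cv2.circle(im,(int(p[1]),int(p[0])),2,(255,0,0),-1)
  save(im,c+'8.png')
print(s['width'],s['ee_pos'])
E
```

```text
0.020313653740350726 [ 0.46983149 -0.30270027  0.09679235]
```

View pics/side8.png

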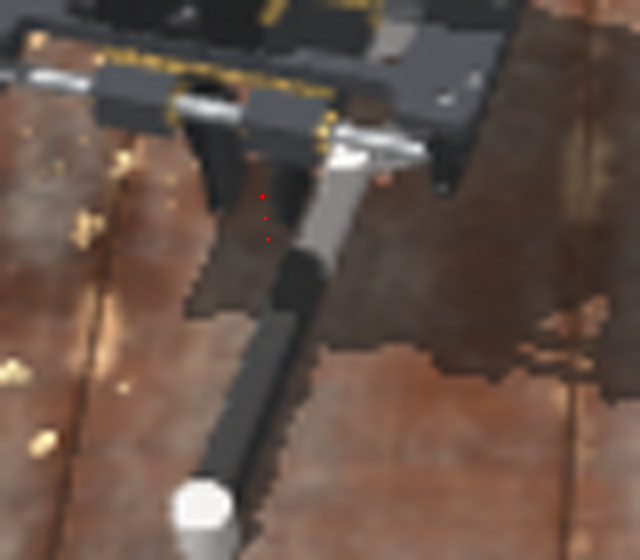

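View pics/scene8.png

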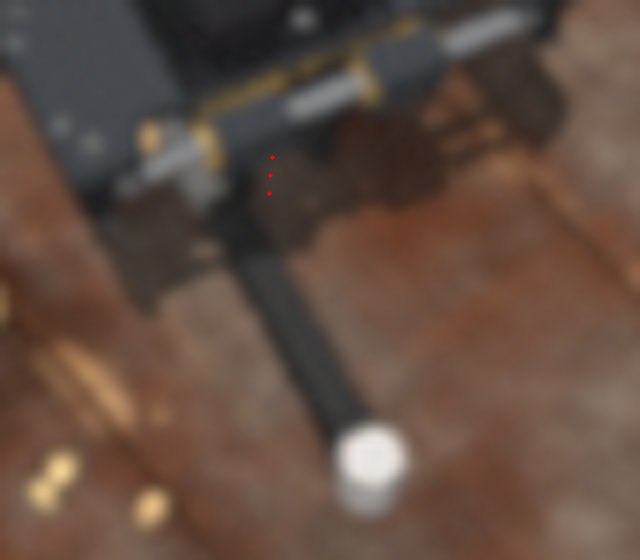

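```bash
python3 - <<'E'
from h import *
for z in (.015,.026): print(onz('scene',(312,301.2),z), onz('side',(235+505/8,175+203/8),z))
E
python3 -m pendant '[{"translation":[0.2,0,-2],"angular":[0,0,0],"hand":0},{"translation":[0,0,-2],"angular":[0,0,0],"hand":0},{"translation":[0,0,-2],"angular":[0,0,0],"hand":0},{"translation":[0,0,-0.5],"angular":[0,0,0],"hand":0},{"translation":[0,0,0],"angular":[0,0,0],"hand":0}]'
python3 -m pendant '[{"translation":[0,0,-0.2],"angular":[0,0,0],"hand":0},{"translation":[0,0,0],"angular":[0,0,0],"hand":0}]'
python3 -m pendant '[{"translation":[0,0,-0.2],"angular":[0,0,0],"hand":0},{"translation":[0,0,0],"angular":[0,0,0],"hand":0}]'
```

```text
[ 0.45370485 -0.38397742  0.015     ] [ 0.45153072 -0.38122727  0.015     ]
[ 0.44963089 -0.38765403  0.026     ] [ 0.4535031  -0.38826289  0.026     ]
time: 10.5
ee_pos: [0.4715, -0.3023, 0.0315]
eef_rot: [-0.55, -0.445, 0.551, -0.443]
ft_force: [0.3, -0.4, 1.4]
width: 0.0431
time: 10.7
ee_pos: [0.4727, -0.3032, 0.0314]
eef_rot: [0.551, 0.443, -0.55, 0.444]
ft_force: [0.4, 0.0, -0.1]
width: 0.0435
time: 10.9
ee_pos: [0.4724, -0.303, 0.0289]
eef_rot: [0.551, 0.444, -0.551, 0.444]
ft_force: [0.4, -1.0, -0.5]
width: 0.0436
```

```bash

python3 -m pendant '[{"translation":[0,0,-0.3],"angular":[0,0,0],"hand":0},{"translation":[0,0,0],"angular":[0,0,0],"hand":0}]'
python3 -m pendant '[{"translation":[0,0,-0.3],"angular":[0,0,0],"hand":0},{"translation":[0,0,0],"angular":[0,0,0],"hand":0}]'
python3 -c "
from h import *
s,im=cam('side'); save(cv2.resize(im[235:305,175:255],None,fx=8,fy=8),'s9.png')"
```

```text
time: 11.1
ee_pos: [0.4721, -0.3029, 0.0254]
eef_rot: [-0.551, -0.444, 0.551, -0.444]
ft_force: [-0.2, -0.5, -1.1]
width: 0.0434
time: 11.3
ee_pos: [0.4721, -0.3028, 0.0223]
eef_rot: [-0.551, -0.444, 0.551, -0.444]
ft_force: [-0.1, -0.5, -0.6]
width: 0.043
```

View pics/s9.png

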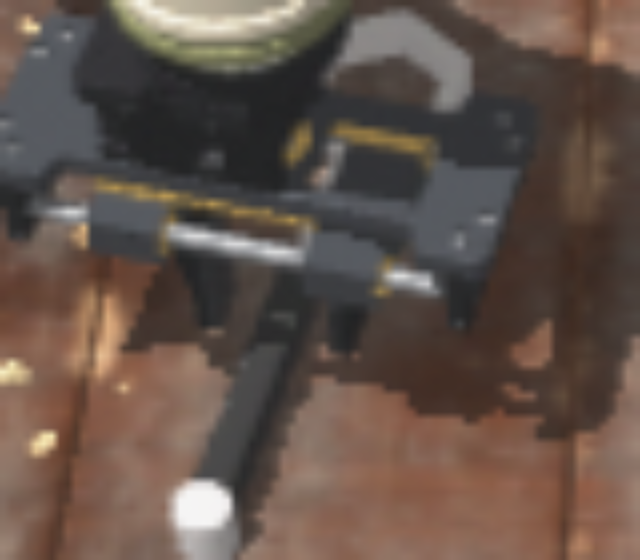

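```bash

for i in 1; do python3 -m pendant '[{"translation":[0,0,-0.3],"angular":[0,0,0],"hand":0},{"translation":[0,0,0],"angular":[0,0,0],"hand":0}]'; done
python3 -m pendant '[{"translation":[0,0,-0.3],"angular":[0,0,0],"hand":0},{"translation":[0,0,0],"angular":[0,0,0],"hand":0}]'
python3 -m pendant '[{"translation":[0,0,-0.3],"angular":[0,0,0],"hand":0},{"translation":[0,0,0],"angular":[0,0,0],"hand":0}]'
```

```text
time: 11.55
ee_pos: [0.4721, -0.3028, 0.0193]
eef_rot: [-0.551, -0.444, 0.551, -0.444]
ft_force: [1.0, 0.1, 0.2]
width: 0.0435
time: 11.75
ee_pos: [0.4721, -0.3028, 0.0163]
eef_rot: [-0.551, -0.444, 0.551, -0.444]
ft_force: [0.7, -0.3, -0.1]
width: 0.0435
time: 11.95
ee_pos: [0.4721, -0.3028, 0.0133]
eef_rot: [-0.551, -0.444, 0.551, -0.444]
ft_force: [-0.5, -0.1, 0.7]
width: 0.0433
```

```bash

python3 -m pendant '[{"translation":[0,0,-0.3],"angular":[0,0,0],"hand":0},{"translation":[0,0,0],"angular":[0,0,0],"hand":0}]'
python3 -m pendant '[{"translation":[0,0,-0.2],"angular":[0,0,0],"hand":0},{"translation":[0,0,0],"angular":[0,0,0],"hand":0}]'
python3 -m pendant '[{"translation":[0,0,0],"angular":[0,0,0],"hand":-1},{"translation":[0,0,0],"angular":[0,0,0],"hand":-1},{"translation":[0,0,0],"angular":[0,0,0],"hand":-1},{"translation":[0,0,0],"angular":[0,0,0],"hand":-1},{"translation":[0,0,0],"angular":[0,0,0],"hand":-1},{"translation":[0,0,0],"angular":[0,0,0],"hand":-1}]'
```

```text
time: 12.15
ee_pos: [0.4721, -0.3028, 0.0103]
eef_rot: [-0.551, -0.444, 0.551, -0.444]
ft_force: [-0.9, -0.4, 1.0]
width: 0.0435
time: 12.35
ee_pos: [0.4722, -0.3028, 0.0085]
eef_rot: [-0.551, -0.444, 0.551, -0.444]
ft_force: [-0.3, 0.5, 0.3]
width: 0.0434
time: 12.95
ee_pos: [0.4719, -0.3029, 0.0087]
eef_rot: [-0.55, -0.444, 0.551, -0.443]
ft_force: [-3.1, 0.8, 2.9]
width: 0.0154
```

```bash
python3 -m pendant '[{"translation":[0,0,0.5],"angular":[0,0,0],"hand":-1},{"translation":[0,0,1],"angular":[0,0,0],"hand":-1},{"translation":[0,0,2],"angular":[0,0,0],"hand":-1},{"translation":[0,0,2],"angular":[0,0,0],"hand":-1},{"translation":[0,0,3],"angular":[0,0,0],"hand":-1},{"translation":[0,0,3],"angular":[0,0,0],"hand":-1},{"translation":[0,0,1.5],"angular":[0,0,0],"hand":-1},{"translation":[0,0,0],"angular":[0,0,0],"hand":-1}]' 60
python3 - <<'E'
from h import *
s,im=cam('wrist'); save(im,'w10.png');s,im=cam('side'); save(im[200:340,130:330].repeat(3,0).repeat(3,1),'s10.png')
E
```

```text
time: 13.75
ee_pos: [0.4736, -0.3035, 0.1411]
eef_rot: [0.551, 0.442, -0.55, 0.445]
ft_force: [0.4, -0.3, -4.0]
width: 0.0155
```

View pics/w10.png

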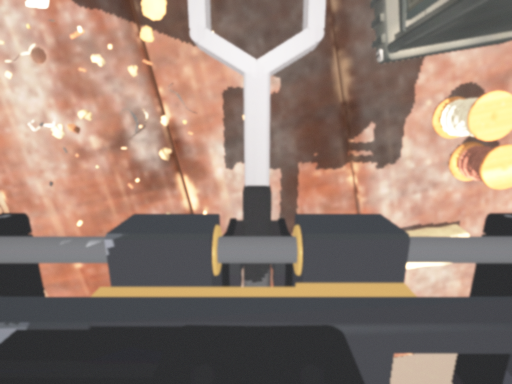

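View pics/s10.png

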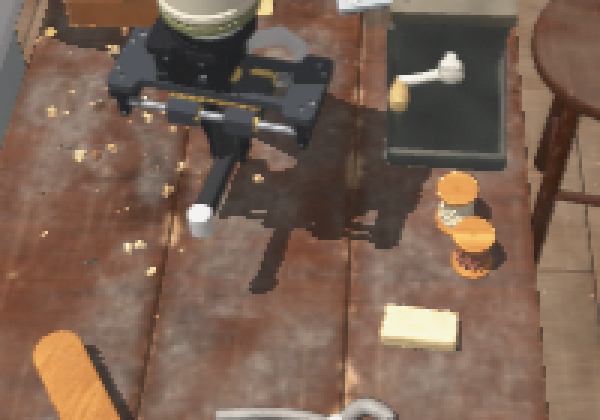

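```bash
python3 -m pendant '[{"translation":[0,1.5,0],"angular":[0,0,0],"hand":-1},{"translation":[0.2,2.6,0],"angular":[0,0,-3],"hand":-1},{"translation":[0.2,2.8,0],"angular":[0,0,-3.4],"hand":-1},{"translation":[0.2,2.8,0],"angular":[0,0,-3.4],"hand":-1},{"translation":[0.2,2.8,0],"angular":[0,0,-3.4],"hand":-1},{"translation":[0.2,2.8,0],"angular":[0,0,-3.4],"hand":-1},{"translation":[0.2,2.8,0],"angular":[0,0,-3.4],"hand":-1},{"translation":[0.2,2.8,0],"angular":[0,0,-3.4],"hand":-1},{"translation":[0.2,2.8,0],"angular":[0,0,-3.4],"hand":-1},{"translation":[0.2,2.8,0],"angular":[0,0,-3.4],"hand":-1},{"translation":[0.2,2.8,0],"angular":[0,0,-3.4],"hand":-1},{"translation":[0,2.5,0],"angular":[0,0,-3],"hand":-1},{"translation":[0,0,0],"angular":[0,0,0],"hand":-1},{"translation":[0,0,0],"angular":[0,0,0],"hand":-1}]' 60
cat >> h.py <<'E'
def tyaw(s):
    Rt=R.from_quat(s['eef_rot']).as_matrix(); return np.degrees(np.arctan2(-Rt[1,2],-Rt[0,2])), Rt
E
python3 - <<'E'
from h import *
s,im=cam('wrist'); save(im,'w11.png');print(tyaw(s)[0], s['joint_positions'].round(2))
for c,(a,b) in (('side',(140,190)),('scene',(140,180))):
  s,im=cam(c); save(cv2.resize(im[a:a+100,b:b+100],None,fx=6,fy=6,interpolation=cv2.INTER_CUBIC),c+'11.png')
E
```

```text
time: 15.25
ee_pos: [0.4912, 0.016, 0.1376]
eef_rot: [-0.661, -0.249, 0.662, -0.249]
ft_force: [0.5, -0.7, -3.5]
width: 0.0153
41.272955739919645 [ 0.39  0.15 -0.55  1.89  0.09  1.13 -1.04]
```

View pics/w11.png

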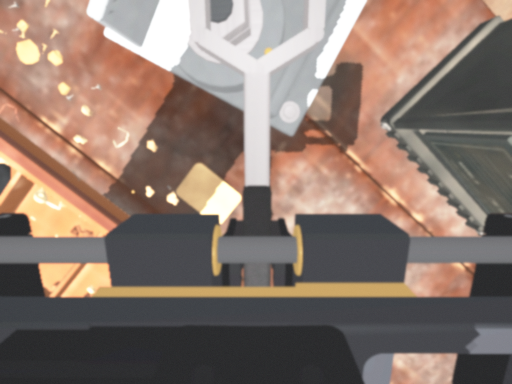

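View pics/side11.png

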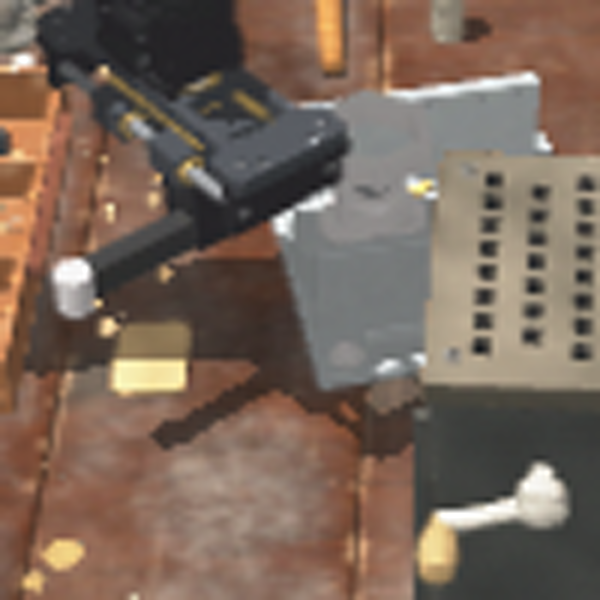

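View pics/scene11.png

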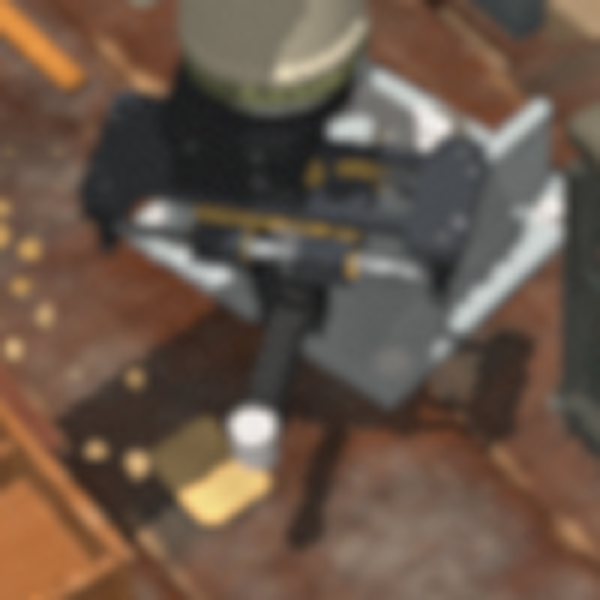

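```bash
python3 - <<'E'
from h import *
im=cv2.imread('pics/scene0.png'); cv2.imwrite('pics/c0n.png',cv2.resize(im[145:205,195:280],None,fx=8,fy=8,interpolation=cv2.INTER_CUBIC))
im=cv2.imread('pics/side0.png'); cv2.imwrite('pics/s0n.png',cv2.resize(im[140:210,220:290],None,fx=8,fy=8,interpolation=cv2.INTER_CUBIC))
E
```

```text
(no output)
```

View pics/c0n.png

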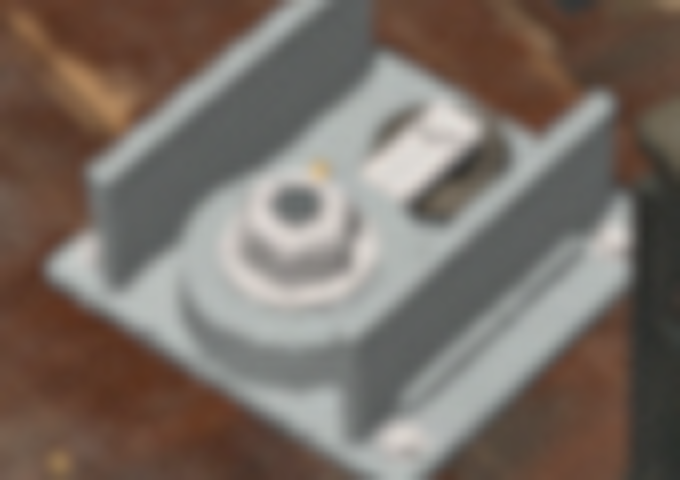

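View pics/s0n.png

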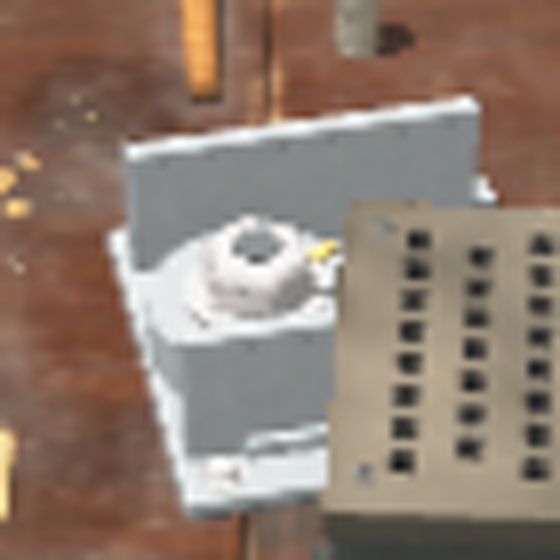

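```bash
python3 - <<'E'
from h import *
for z in (.075,):
  print(onz('scene',(169.75,231.6),z),onz('side',(169.9,251.1),z))
print('ptr',onz('scene',(165.75,234.5),.046),onz('side',(170.75,259.75),.046))
# triangulate stud
(o1,d1),(o2,d2)=ray('scene',(169.75,231.6)),ray('side',(169.9,251.1))
A=np.stack([d1,-d2],1);t=np.linalg.lstsq(A,o2-o1,rcond=None)[0];print(o1+d1*t[0],o2+d2*t[1])
s={'ee_pos':[.4702,-.0243,.2821],'eef_rot':[.55,.445,-.549,.445]}
for b in (0,.012,.02,.025):
  s2=dict(s);s2['ee_pos']=[.4702,-.0243,.2821+b]
  print(b,onz('wrist',(26.5,322.6),.075,s2),onz('wrist',(3.5,338.5),.046,s2))
s=r.read_state()
for b in (0,.012,.02,.025):
  s2=dict(s);s2['ee_pos']=s['ee_pos']+[0,0,b]
  print(b,onz('wrist',(8,220),.075,s2), proj('wrist',[.582,.134,.075],s2))
E
```

```text
[0.58400387 0.13587469 0.075     ] [0.58310877 0.13414105 0.075     ]
ptr [0.61746629 0.16799738 0.046     ] [0.61481878 0.16482307 0.046     ]
[0.58372452 0.13543416 0.07556137] [0.58308767 0.13462037 0.07460584]
0 [0.58502945 0.13567514 0.075     ] [0.61645539 0.16477135 0.046     ]
0.012 [0.58829864 0.13880312 0.075     ] [0.62043326 0.16854811 0.046     ]
0.02 [0.5904781  0.14088844 0.075     ] [0.62308517 0.17106594 0.046     ]
0.025 [0.59184026 0.14219176 0.075     ] [0.62474261 0.17263959 0.046     ]
0 [0.58590153 0.13014696 0.075     ] [  8.64474343 212.35848166]
0.012 [0.58824757 0.13405878 0.075     ] [ 15.11494971 214.82336128]
0.02 [0.5898116  0.13666665 0.075     ] [ 19.04507594 216.320576  ]
0.025 [0.59078911 0.13829658 0.075     ] [ 21.36259543 217.20345458]
```

```bash
python3 - <<'E'
from h import *
s=r.read_state(); y,Rt=tyaw(s); print(s['ee_pos'],y)
im=cv2.imread('pics/w11.png')[0:100,170:350]; im=cv2.resize(im,None,fx=4,fy=4,interpolation=cv2.INTER_CUBIC)
fw=-Rt[:,2]; lat=Rt[:,1]
c=s['ee_pos']+fw*.120+np.array([0,0,-.0087+.018])
ri=.0506/3**.5; ro=.038
for rad,col in ((ri,(0,0,255)),(ro,(0,255,0))):
  P=[]
  for k in range(6):
    a=np.radians(60*k); p=proj('wrist',c+rad*(np.cos(a)*fw-np.sin(a)*lat),s); P.append(((p[::-1]-[170,0]+.5)*4).astype(int))
  cv2.polylines(im,[np.array(P)],True,col,1)
p=proj('wrist',[.5834,.135,.075],s);cv2.circle(im,tuple(int(v) for v in (p[::-1]-[170,0])*4),3,(255,0,0),-1)
cv2.imwrite('pics/w11a.png',im)
E
```

```text
[0.49184895 0.01427075 0.13814034] 41.08273959771185
```

View pics/w11a.png

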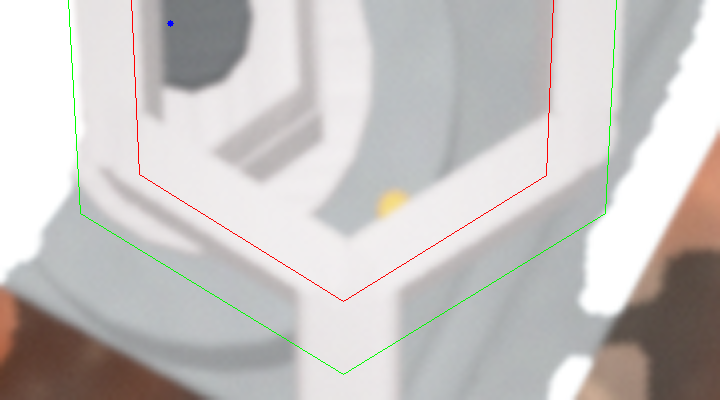

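```bash
cat > fit.py <<'E'
from h import *
from scipy.optimize import least_squares
def ringfit(obs,tilt0=None):
    # obs: list of (x_w,y_w,row,col) on ring top, wrench frame; returns L,h,lat,yaw ; tool-frame model
    i=r.camera_info('wrist'); M=np.array(i['mount'])
    def pr(x,y,p):
        L,h,lat,yaw=p[:4]; t=p[4] if len(p)>4 else (tilt0 or 0)
        # wrench x = tool -z ; wrench y: = tool? z_w=-tool x; y_w = z_w x x_w = (-tx)x(-tz)= tx x tz = -ty
        cx,sy=np.cos(yaw),np.sin(yaw)
        X=(L+x*cx-y*sy); Y=lat+x*sy+y*cx
        pt=np.array([h+t*X, -Y, -X]); c=M[:3,:3].T@(pt-M[:3,3])
        return c[1]/c[2]*i['fy']+i['cy'], c[0]/c[2]*i['fx']+i['cx']
    f=lambda p: np.concatenate([np.array(pr(x,y,p))-(v,u) for x,y,v,u in obs])
    q=least_squares(f,[.12,-.01,0,0]); return q.x,np.sqrt(np.mean(q.fun**2)),pr
if __name__=='__main__':
    a=.0506/3**.5
    obs=[(-a,0,60,256.7),(-a/2,.0253,28.7,207),(-a/2,-.0253,29.5,307.5)]
    for t in (0,.03,.06): 
        p,e,_=ringfit(obs,t); print(t,p.round(4),e)
E
python3 fit.py
```

```text
0 [ 0.1276 -0.0055 -0.0011 -0.0075] 0.23168552963506953
0.03 [ 0.1275 -0.009  -0.0011 -0.0076] 0.18039301966741203
0.06 [ 0.1274 -0.0125 -0.0011 -0.0076] 0.137446038299886
```

```bash
python3 -m pendant '[{"translation":[-0.1,1,0],"angular":[0,0,1],"hand":-1},{"translation":[-0.1,1.4,-0.8],"angular":[0,0,1],"hand":-1},{"translation":[0,1,-1],"angular":[0,0,0],"hand":-1},{"translation":[0,0,-1],"angular":[0,0,0],"hand":-1},{"translation":[0,0,-0.5],"angular":[0,0,0],"hand":-1},{"translation":[0,0,0],"angular":[0,0,0],"hand":-1},{"translation":[0,0,0],"angular":[0,0,0],"hand":-1}]' 60
python3 - <<'E'
from h import *
s,im=cam('wrist'); save(im,'w12.png');print(tyaw(s)[0],s['ee_pos'])
save(cv2.resize(im[0:100,170:350],None,fx=4,fy=4,interpolation=cv2.INTER_CUBIC),'w12a.png')
E
```

```text
time: 16.1
ee_pos: [0.4904, 0.0486, 0.1057]
eef_rot: [-0.658, -0.26, 0.658, -0.26]
ft_force: [-1.1, 0.5, -2.6]
width: 0.0156
43.088793265317584 [0.49039677 0.04864926 0.10566326]
```

View pics/w12a.png

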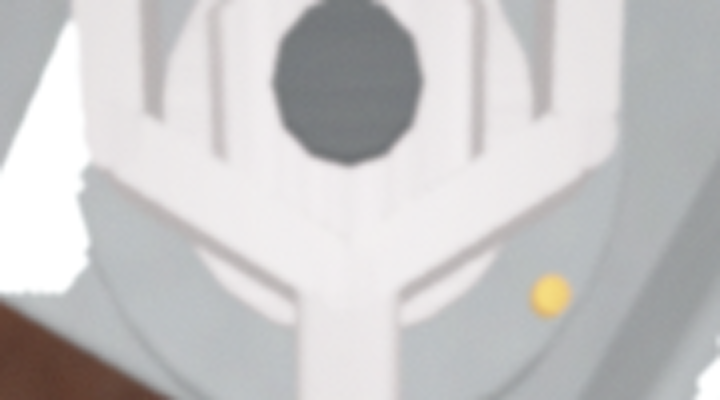

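```bash
python3 - <<'E'
from h import *
from fit import ringfit
s=r.read_state(); y,Rt=tyaw(s); 
p=onz('wrist',(20.3,257),.075,s); d=p-s['ee_pos']; print(p, 'fwd',-d@Rt[:,2],'wy',-d@Rt[:,1])
a=.0506/3**.5
obs=[(-a,0,59.5,257),(-a/2,.0253,28,207.5),(-a/2,-.0253,28.5,307.5)]
for t in (0,.03): print(ringfit(obs,t)[:2])
E
```

```text
[0.58519371 0.13596756 0.075     ] fwd 0.12874144020748363 wy -0.0008811746491704774
(array([ 0.12804069, -0.00486835, -0.00114068, -0.00485123]), np.float64(0.12946414225794523))
(array([ 0.12797794, -0.00838974, -0.00114093, -0.00490929]), np.float64(0.12062344718948678))
```

```bash
python3 -m pendant '[{"translation":[0,0,-0.8],"angular":[0,0,0],"hand":-1},{"translation":[0,0,-0.8],"angular":[0,0,0],"hand":-1},{"translation":[0,0,-0.6],"angular":[0,0,0],"hand":-1},{"translation":[0,0,-0.6],"angular":[0,0,0],"hand":-1},{"translation":[0,0,0],"angular":[0,0,0],"hand":-1}]'
python3 -m pendant '[{"translation":[0,0,-0.5],"angular":[0,0,0],"hand":-1},{"translation":[0,0,-0.5],"angular":[0,0,0],"hand":-1},{"translation":[0,0,-0.5],"angular":[0,0,0],"hand":-1},{"translation":[0,0,0],"angular":[0,0,0],"hand":-1}]'
python3 - <<'E'
from h import *
s,im=cam('wrist'); save(cv2.resize(im[0:150,130:380],None,fx=3,fy=3,interpolation=cv2.INTER_CUBIC),'w13.png')
print(tyaw(s)[0],s['ee_pos'],s['torque'])
E
```

```text
time: 16.65
ee_pos: [0.4897, 0.049, 0.0767]
eef_rot: [-0.657, -0.26, 0.658, -0.26]
ft_force: [-0.2, -0.2, -3.5]
width: 0.0155
time: 17.05
ee_pos: [0.4903, 0.0492, 0.0622]
eef_rot: [0.658, 0.26, -0.658, 0.26]
ft_force: [0.2, 0.4, -2.6]
width: 0.015
43.12598542479792 [0.49033284 0.04917077 0.06216686] [-0.03811763 -0.21075107 -0.11494558]
```

View pics/w13.png

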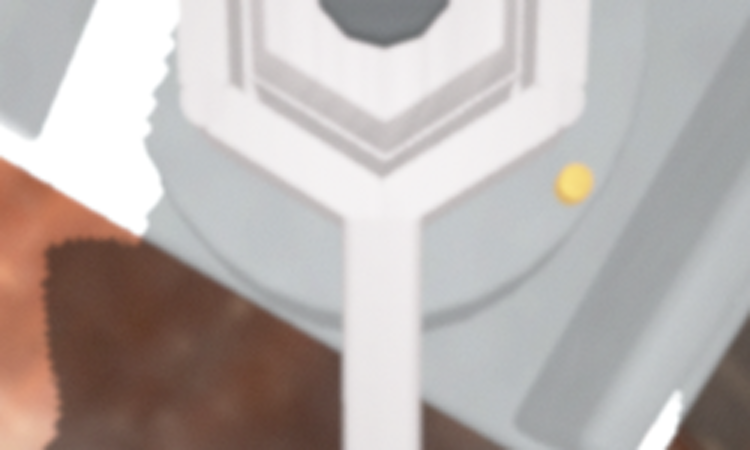

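Ring is around the nut, well centred. Lower until contact.

```bash
python3 -m pendant '[{"translation":[0,0,-0.2],"angular":[0,0,0],"hand":-1},{"translation":[0,0,-0.1],"angular":[0,0,0],"hand":-1},{"translation":[0,0,0],"angular":[0,0,0],"hand":-1}]'
python3 -m pendant '[{"translation":[0,0,-0.2],"angular":[0,0,0],"hand":-1},{"translation":[0,0,0],"angular":[0,0,0],"hand":-1}]'
python3 -c "
from h import *
s=r.read_state();print(s['torque'],tyaw(s)[0])
import numpy as np
# stroke: 43.1 -> -25 about nut
c=np.array([.5837,.1355]);p=np.array(s['ee_pos'][:2]); 
v=p-c;L=np.hypot(*v);a0=np.degrees(np.arctan2(-v[1],-v[0]));print(L,a0)
prev=v
for k in range(1,18):
  a=np.radians(-4*k);q=np.array([[np.cos(a),-np.sin(a)],[np.sin(a),np.cos(a)]])@v; print(k,((q-prev)*100).round(2)); prev=q
"
```

```text
time: 17.4
ee_pos: [0.4905, 0.0491, 0.0598]
eef_rot: [0.658, 0.26, -0.657, 0.26]
ft_force: [0.2, 0.6, -3.0]
width: 0.0154
time: 17.6
ee_pos: [0.4905, 0.0492, 0.0577]
eef_rot: [0.658, 0.26, -0.657, 0.26]
ft_force: [2.2, 0.6, -3.2]
width: 0.0152
[ 0.10690002 -0.35086342 -0.02440996] 43.12833949647504
0.12705558473871537 42.8081657933539
1 [-0.58  0.67]
2 [-0.53  0.71]
3 [-0.48  0.75]
4 [-0.43  0.78]
5 [-0.37  0.8 ]
6 [-0.32  0.83]
7 [-0.26  0.85]
8 [-0.2   0.86]
9 [-0.14  0.88]
10 [-0.07  0.88]
11 [-0.01  0.89]
12 [0.05 0.89]
13 [0.11 0.88]
14 [0.17 0.87]
15 [0.23 0.86]
16 [0.29 0.84]
17 [0.35 0.82]
```

```bash
python3 -m pendant '[{"translation":[0,0,-0.1],"angular":[0,0,0],"hand":-1},{"translation":[-0.29,0.34,0],"angular":[0,0,-2],"hand":-1},{"translation":[-0.29,0.33,0],"angular":[0,0,-2],"hand":-1},{"translation":[-0.53,0.71,0],"angular":[0,0,-4],"hand":-1},{"translation":[-0.48,0.75,0],"angular":[0,0,-4],"hand":-1},{"translation":[-0.43,0.78,0],"angular":[0,0,-4],"hand":-1},{"translation":[-0.37,0.8,0],"angular":[0,0,-4],"hand":-1},{"translation":[0,0,0],"angular":[0,0,0],"hand":-1}]'
python3 - <<'E'
from h import *
s,im=cam('wrist'); save(cv2.resize(im[0:150,130:380],None,fx=3,fy=3,interpolation=cv2.INTER_CUBIC),'w14.png')
print(tyaw(s)[0],s['ee_pos'],s['torque'],s['joint_positions'].round(2))
E
```

```text
time: 18.4
ee_pos: [0.4671, 0.0876, 0.0572]
eef_rot: [0.694, 0.142, -0.692, 0.141]
ft_force: [4.4, 0.1, -3.2]
width: 0.0156
23.089287338670232 [0.46707077 0.08757772 0.05724981] [ 0.06457041 -1.07204019 -0.15666196] [ 0.23  0.22 -0.55  2.01  0.14  0.95 -1.56]
```

View pics/w14.png

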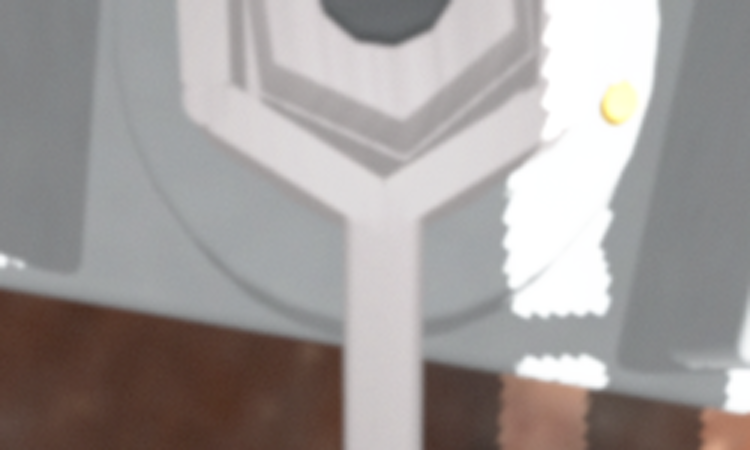

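```bash
python3 -m pendant '[{"translation":[-0.32,0.83,0],"angular":[0,0,-4],"hand":-1},{"translation":[-0.26,0.85,0],"angular":[0,0,-4],"hand":-1},{"translation":[-0.2,0.86,0],"angular":[0,0,-4],"hand":-1},{"translation":[-0.14,0.88,0],"angular":[0,0,-4],"hand":-1},{"translation":[-0.07,0.88,0],"angular":[0,0,-4],"hand":-1},{"translation":[-0.01,0.89,0],"angular":[0,0,-4],"hand":-1},{"translation":[0,0,0],"angular":[0,0,0],"hand":-1}]'
python3 - <<'E'
from h import *
s=r.read_state(); print(tyaw(s)[0],s['torque'],s['joint_positions'].round(2))
E
python3 -m pendant '[{"translation":[0.05,0.89,0],"angular":[0,0,-4],"hand":-1},{"translation":[0.11,0.88,0],"angular":[0,0,-4],"hand":-1},{"translation":[0.17,0.87,0],"angular":[0,0,-4],"hand":-1},{"translation":[0.23,0.86,0],"angular":[0,0,-4],"hand":-1},{"translation":[0.29,0.84,0],"angular":[0,0,-4],"hand":-1},{"translation":[0,0,0],"angular":[0,0,0],"hand":-1}]'
python3 - <<'E'
from h import *
s,im=cam('wrist'); save(cv2.resize(im[0:150,130:380],None,fx=3,fy=3,interpolation=cv2.INTER_CUBIC),'w15.png')
print(tyaw(s)[0],s['ee_pos'],s['torque'],s['joint_positions'].round(2))
E
```

```text
time: 19.15
ee_pos: [0.4573, 0.139, 0.0571]
eef_rot: [0.708, -0.005, -0.706, -0.006]
ft_force: [4.4, 0.1, -1.5]
width: 0.0153
-0.8877143772235312 [ 0.03027076 -0.96260129 -0.01503938] [ 0.1   0.22 -0.54  2.    0.14  0.95 -2.09]
time: 19.75
ee_pos: [0.4655, 0.1821, 0.0569]
eef_rot: [0.696, -0.128, -0.695, -0.128]
ft_force: [2.4, -0.4, -2.9]
width: 0.0153
-20.854840444454624 [0.46552364 0.18210966 0.05689411] [ 0.08944976 -0.56476493  0.11645419] [-0.01  0.27 -0.51  1.95  0.16  0.97 -2.52]
```

View pics/w15.png

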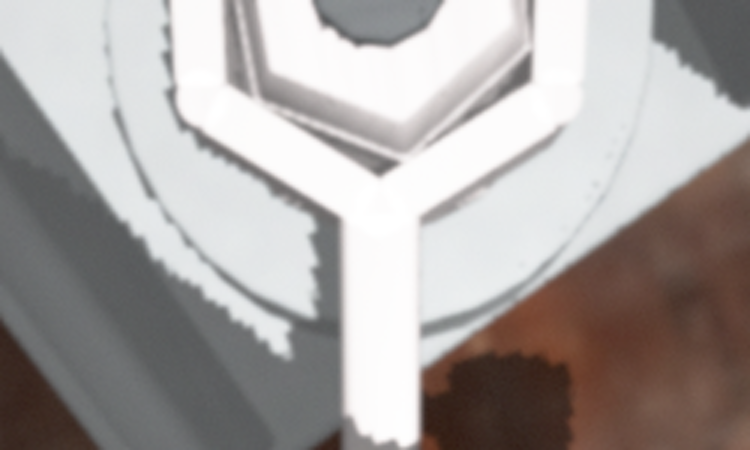

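```bash
python3 -m pendant '[{"translation":[-0.29,-0.84,0],"angular":[0,0,4],"hand":-1},{"translation":[-0.17,-0.65,0],"angular":[0,0,3],"hand":-1},{"translation":[0,0,0],"angular":[0,0,0],"hand":-1},{"translation":[0,0,0.5],"angular":[0,0,0],"hand":-1},{"translation":[0,0,1],"angular":[0,0,0],"hand":-1},{"translation":[0,0,1.5],"angular":[0,0,0],"hand":-1},{"translation":[0,0,1.5],"angular":[0,0,0],"hand":-1},{"translation":[0,0,0],"angular":[0,0,0],"hand":-1}]'
python3 - <<'E'
from h import *
s,im=cam('wrist'); save(cv2.resize(im[0:150,130:380],None,fx=3,fy=3,interpolation=cv2.INTER_CUBIC),'w16.png')
print(tyaw(s)[0],s['ee_pos'],s['torque'],s['joint_positions'].round(2))
E
```

```text
time: 20.6
ee_pos: [0.4613, 0.1671, 0.104]
eef_rot: [0.703, -0.085, -0.701, -0.086]
ft_force: [0.1, 0.5, -3.0]
width: 0.0157
-13.896257226123794 [0.46127953 0.16713734 0.10395734] [0.1322361  0.01051661 0.00746022] [ 0.05  0.18 -0.53  1.93  0.11  1.05 -2.34]
```

View pics/w16.png

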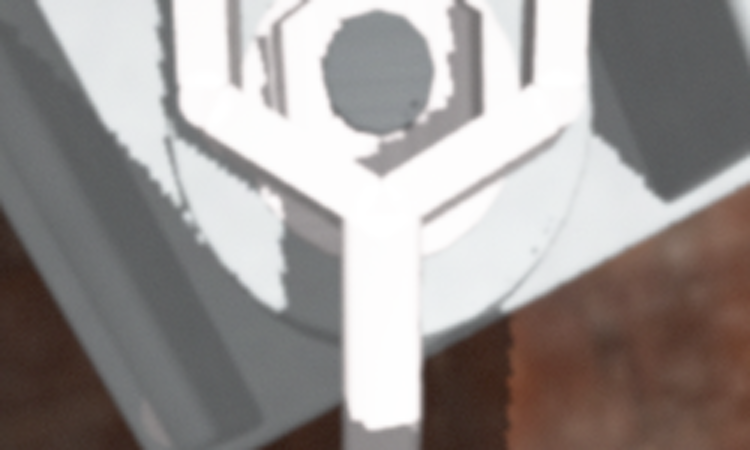

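```bash
python3 -c "
from h import *
c=np.array([.5837,.1355]);v=np.array([.4613,.1671])-c;prev=v
for k in range(1,16):
  a=np.radians(4*k);q=np.array([[np.cos(a),-np.sin(a)],[np.sin(a),np.cos(a)]])@v; print(k,((q-prev)*100).round(2)); prev=q
print(c+prev)
"
```

```text
1 [-0.19 -0.86]
2 [-0.13 -0.87]
3 [-0.07 -0.88]
4 [-0.01 -0.88]
5 [ 0.05 -0.88]
6 [ 0.12 -0.87]
7 [ 0.18 -0.86]
8 [ 0.24 -0.85]
9 [ 0.29 -0.83]
10 [ 0.35 -0.81]
11 [ 0.41 -0.78]
12 [ 0.46 -0.75]
13 [ 0.51 -0.72]
14 [ 0.56 -0.68]
15 [ 0.61 -0.64]
[0.4951336  0.04529849]
```

```bash
python3 -m pendant '[{"translation":[-0.19,-0.86,0],"angular":[0,0,4],"hand":-1},{"translation":[-0.13,-0.87,0],"angular":[0,0,4],"hand":-1},{"translation":[-0.07,-0.88,0],"angular":[0,0,4],"hand":-1},{"translation":[-0.01,-0.88,0],"angular":[0,0,4],"hand":-1},{"translation":[0.05,-0.88,0],"angular":[0,0,4],"hand":-1},{"translation":[0.12,-0.87,0],"angular":[0,0,4],"hand":-1},{"translation":[0.18,-0.86,0],"angular":[0,0,4],"hand":-1},{"translation":[0.24,-0.85,0],"angular":[0,0,4],"hand":-1},{"translation":[0.29,-0.83,0],"angular":[0,0,4],"hand":-1},{"translation":[0.35,-0.81,0],"angular":[0,0,4],"hand":-1},{"translation":[0.41,-0.78,0],"angular":[0,0,4],"hand":-1},{"translation":[0.46,-0.75,0],"angular":[0,0,4],"hand":-1},{"translation":[0.51,-0.72,0],"angular":[0,0,4],"hand":-1},{"translation":[0.56,-0.68,0],"angular":[0,0,4],"hand":-1},{"translation":[0.61,-0.64,0],"angular":[0,0,4],"hand":-1},{"translation":[0,0,0],"angular":[0,0,0],"hand":-1},{"translation":[0,0,0],"angular":[0,0,0],"hand":-1}]'
python3 - <<'E'
from h import *
s,im=cam('wrist'); save(cv2.resize(im[0:150,130:380],None,fx=3,fy=3,interpolation=cv2.INTER_CUBIC),'w17.png')
print(tyaw(s)[0],s['ee_pos'],s['torque'],s['joint_positions'].round(2))
E
```

```text
time: 22.35
ee_pos: [0.4935, 0.0452, 0.1011]
eef_rot: [-0.65, -0.276, 0.651, -0.276]
ft_force: [0.2, 0.4, -2.7]
width: 0.0155
45.99721256051876 [0.49346666 0.04517617 0.10110037] [-0.11061875  0.00951188  0.00462552] [ 0.3   0.2  -0.52  1.92  0.11  1.06 -1.04]
```

View pics/w17.png

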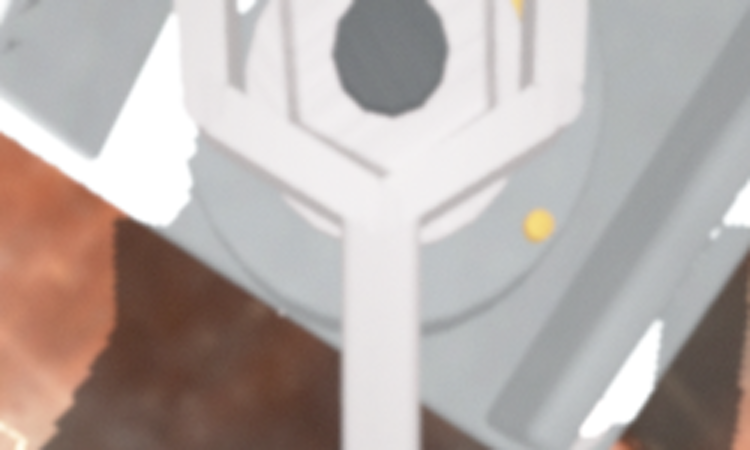

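```bash
python3 - <<'E'
from h import *
s=r.read_state(); y,Rt=tyaw(s); 
p=onz('wrist',(17.3-.3,259.8),.075,s); d=p-s['ee_pos']; print(p, 'fwd',-d@Rt[:,2],'wy',-d@Rt[:,1], 'need .128 -.0011')
e=(-d@Rt[:,2]-.128)*-Rt[:,2]+(-d@Rt[:,1]+.0011)*-Rt[:,1]; print('shift cm',e*100)
E
```

```text
[0.58477511 0.13639412 0.075     ] fwd 0.1289042903715141 wy -0.0025559353303527175 need .128 -.0011
shift cm [ 0.16756995 -0.0359884  -0.00018172]
```

```bash
python3 -m pendant '[{"translation":[0.15,0,-0.4],"angular":[0,0,0],"hand":-1},{"translation":[0,0,-0.8],"angular":[0,0,0],"hand":-1},{"translation":[0,0,-0.8],"angular":[0,0,0],"hand":-1},{"translation":[0,0,-0.6],"angular":[0,0,0],"hand":-1},{"translation":[0,0,-0.6],"angular":[0,0,0],"hand":-1},{"translation":[0,0,-0.5],"angular":[0,0,0],"hand":-1},{"translation":[0,0,0],"angular":[0,0,0],"hand":-1}]'
python3 -m pendant '[{"translation":[0,0,-0.4],"angular":[0,0,0],"hand":-1},{"translation":[0,0,-0.3],"angular":[0,0,0],"hand":-1},{"translation":[0,0,0],"angular":[0,0,0],"hand":-1}]'
python3 - <<'E'
from h import *
s,im=cam('wrist'); save(cv2.resize(im[0:150,130:380],None,fx=3,fy=3,interpolation=cv2.INTER_CUBIC),'w18.png')
print(tyaw(s)[0],s['ee_pos'],s['torque'],s['joint_positions'].round(2))
c=np.array([.5840,.1355]);v=s['ee_pos'][:2]-c;prev=v;print(np.hypot(*v))
for k in range(1,19):
  a=np.radians(-4*k);q=np.array([[np.cos(a),-np.sin(a)],[np.sin(a),np.cos(a)]])@v; print(k,((q-prev)*100).round(2)); prev=q
E
```

```text
time: 23.1
ee_pos: [0.4954, 0.045, 0.064]
eef_rot: [-0.65, -0.277, 0.651, -0.277]
ft_force: [0.3, 0.1, -3.0]
width: 0.0156
time: 23.4
ee_pos: [0.4956, 0.045, 0.0574]
eef_rot: [0.651, 0.277, -0.651, 0.277]
ft_force: [0.0, -0.2, -2.6]
width: 0.0151
46.12352771287706 [0.4956023  0.04499023 0.05744167] [-0.03156194 -0.10587706 -0.04848525] [ 0.28  0.26 -0.51  1.95  0.16  0.97 -1.07]
0.126515503997674
1 [-0.61  0.64]
2 [-0.56  0.68]
3 [-0.52  0.72]
4 [-0.46  0.75]
5 [-0.41  0.78]
6 [-0.35  0.81]
7 [-0.3   0.83]
8 [-0.24  0.85]
9 [-0.18  0.86]
10 [-0.12  0.88]
11 [-0.06  0.88]
12 [0.   0.88]
13 [0.07 0.88]
14 [0.13 0.87]
15 [0.19 0.86]
16 [0.25 0.85]
17 [0.31 0.83]
18 [0.36 0.8 ]
```

View pics/w18.png

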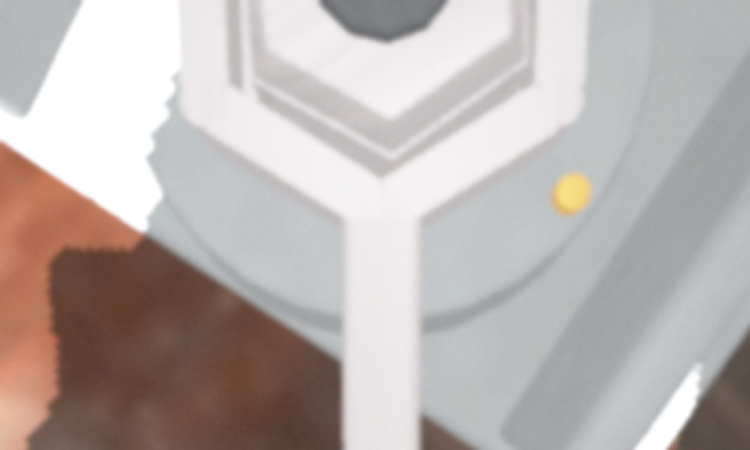

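Ring is seated. Second stroke: 60°, then the last few degrees with checks.

```bash
python3 -m pendant '[{"translation":[-0.31,0.32,0],"angular":[0,0,-2],"hand":-1},{"translation":[-0.3,0.32,0],"angular":[0,0,-2],"hand":-1},{"translation":[-0.56,0.68,0],"angular":[0,0,-4],"hand":-1},{"translation":[-0.52,0.72,0],"angular":[0,0,-4],"hand":-1},{"translation":[-0.46,0.75,0],"angular":[0,0,-4],"hand":-1},{"translation":[-0.41,0.78,0],"angular":[0,0,-4],"hand":-1},{"translation":[-0.35,0.81,0],"angular":[0,0,-4],"hand":-1},{"translation":[-0.3,0.83,0],"angular":[0,0,-4],"hand":-1},{"translation":[-0.24,0.85,0],"angular":[0,0,-4],"hand":-1},{"translation":[-0.18,0.86,0],"angular":[0,0,-4],"hand":-1},{"translation":[-0.12,0.88,0],"angular":[0,0,-4],"hand":-1},{"translation":[-0.06,0.88,0],"angular":[0,0,-4],"hand":-1},{"translation":[0,0.88,0],"angular":[0,0,-4],"hand":-1},{"translation":[0.07,0.88,0],"angular":[0,0,-4],"hand":-1},{"translation":[0.13,0.87,0],"angular":[0,0,-4],"hand":-1},{"translation":[0,0,0],"angular":[0,0,0],"hand":-1}]'
python3 - <<'E'
from h import *
s=r.read_state(); print(tyaw(s)[0],s['torque'],s['joint_positions'].round(3))
E
```

```text
time: 25.05
ee_pos: [0.4595, 0.1592, 0.058]
eef_rot: [0.705, -0.061, -0.704, -0.061]
ft_force: [-0.8, -0.8, -1.4]
width: 0.0152
-9.843525494116081 [-0.08244675  0.18530485 -0.08052786] [ 0.013  0.234 -0.481  1.98   0.131  0.958 -2.275]
```

```bash
python3 -m pendant '[{"translation":[0.19,0.86,0],"angular":[0,0,-4],"hand":-1},{"translation":[0.25,0.85,0],"angular":[0,0,-4],"hand":-1},{"translation":[0,0,0],"angular":[0,0,0],"hand":-1}]'
python3 -m pendant '[{"translation":[0.15,0.41,0],"angular":[0,0,-2],"hand":-1},{"translation":[0,0,0],"angular":[0,0,0],"hand":-1}]'
python3 - <<'E'
from h import *
s,im=cam('wrist'); save(cv2.resize(im[0:150,130:380],None,fx=3,fy=3,interpolation=cv2.INTER_CUBIC),'w19.png')
print(tyaw(s)[0],s['ee_pos'],s['torque'],s['joint_positions'].round(3))
s,im=cam('scene'); save(cv2.resize(im[145:205,195:280],None,fx=8,fy=8,interpolation=cv2.INTER_CUBIC),'c19.png')
E
```

```text
time: 25.35
ee_pos: [0.4637, 0.176, 0.0578]
eef_rot: [-0.698, 0.109, 0.699, 0.109]
ft_force: [-2.1, 0.5, -1.9]
width: 0.0159
time: 25.55
ee_pos: [0.4649, 0.1794, 0.0576]
eef_rot: [-0.696, 0.121, 0.697, 0.121]
ft_force: [-2.8, 2.1, -2.4]
width: 0.0154
-19.685224926202448 [0.46488751 0.17939342 0.057624  ] [0.61441641 0.78987938 0.2285093 ] [-0.038  0.258 -0.466  1.95   0.139  0.965 -2.485]
```

View pics/w19.png

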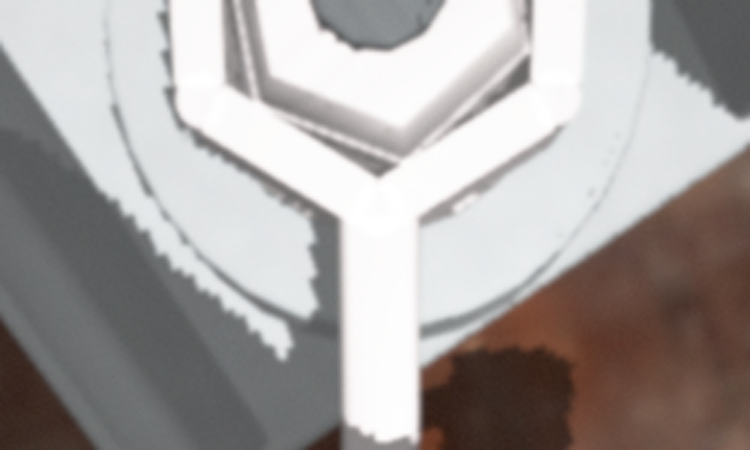

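View pics/c19.png

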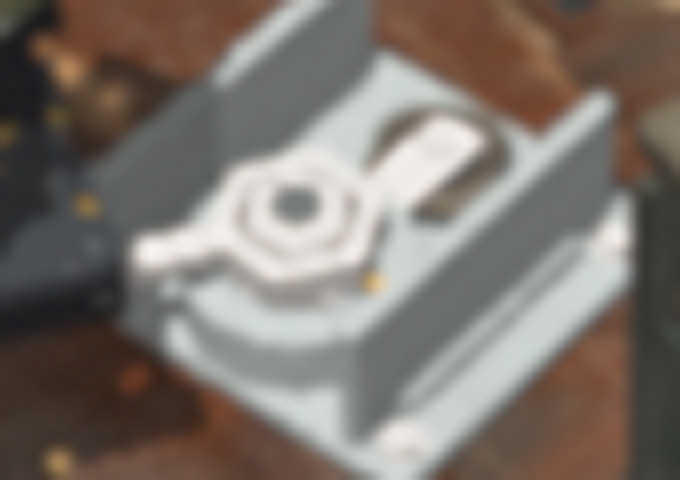

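```bash
python3 -m pendant '[{"translation":[0.08,0.2,0],"angular":[0,0,-1],"hand":-1},{"translation":[0,0,0],"angular":[0,0,0],"hand":-1}]'
python3 -c "
from h import *
s=r.read_state();print(tyaw(s)[0],s['torque'],s['joint_positions'][6])"
python3 -m pendant '[{"translation":[0.08,0.2,0],"angular":[0,0,-1],"hand":-1},{"translation":[0,0,0],"angular":[0,0,0],"hand":-1}]'
python3 -c "
from h import *
s=r.read_state();print(tyaw(s)[0],s['torque'],s['joint_positions'][6])"
```

```text
time: 25.85
ee_pos: [0.4657, 0.1814, 0.0576]
eef_rot: [-0.695, 0.127, 0.696, 0.127]
ft_force: [-4.7, 3.3, -2.0]
width: 0.0156
-20.758164012108384 [0.80809184 0.87852547 0.22010673] -2.5067966556484835
time: 26.05
ee_pos: [0.4665, 0.1834, 0.0576]
eef_rot: [-0.694, 0.133, 0.695, 0.133]
ft_force: [-4.0, 4.5, -2.2]
width: 0.0153
-21.7520148479187 [0.86523473 0.95182942 0.30871696] -2.526574997777826
```

```bash
python3 -m pendant '[{"translation":[0,0.25,0],"angular":[0,0,-1],"hand":-1},{"translation":[0,0,0],"angular":[0,0,0],"hand":-1}]'
python3 -c "
from h import *
s,im=cam('wrist'); save(cv2.resize(im[0:150,130:380],None,fx=3,fy=3,interpolation=cv2.INTER_CUBIC),'w20.png')
print(tyaw(s)[0],s['torque'],s['joint_positions'][6])
s,im=cam('scene'); save(cv2.resize(im[145:205,195:280],None,fx=8,fy=8,interpolation=cv2.INTER_CUBIC),'c20.png')
"
```

```text
time: 26.25
ee_pos: [0.4672, 0.1857, 0.0578]
eef_rot: [0.693, -0.14, -0.693, -0.14]
ft_force: [-2.4, 3.5, -3.9]
width: 0.0153
-22.843273573991183 [0.61818231 0.4045686  0.29955375] -2.548002211649677
```

View pics/w20.png

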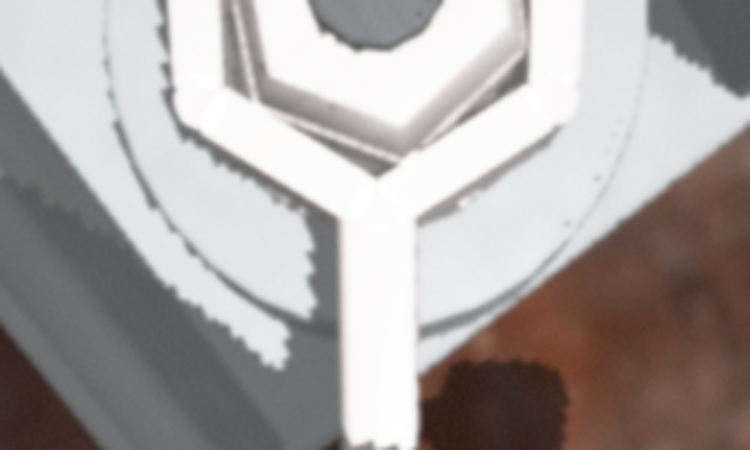

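View pics/c20.png

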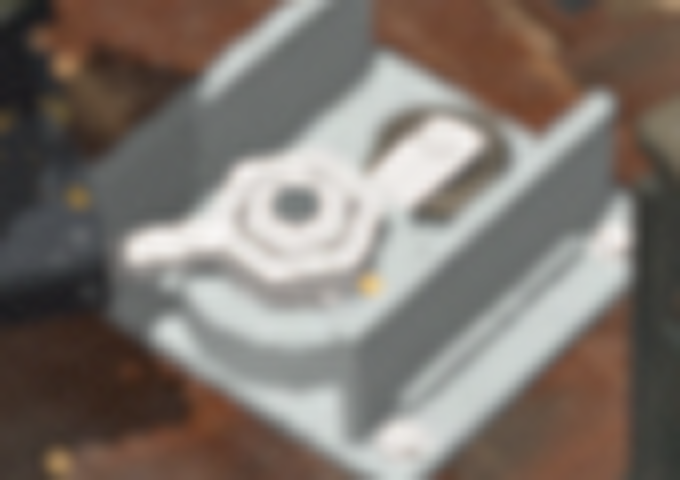

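```bash
python3 -m pendant '[{"translation":[0.05,0.22,0],"angular":[0,0,-1],"hand":-1},{"translation":[0,0,0],"angular":[0,0,0],"hand":-1}]'
python3 - <<'E'
from h import *
s,im=cam('scene'); save(cv2.resize(im[160:195,215:260],None,fx=16,fy=16,interpolation=cv2.INTER_CUBIC),'c21.png')
print(tyaw(s)[0],s['torque'],s['joint_positions'][6])
s18={'ee_pos':[.4956,.045,.0574],'eef_rot':[.651,.277,-.651,.277]}
for z in (.044,.048,.052):
  p=onz('wrist',(64.3-.3,320),z,s18); q=proj('scene',p); d=p-[.5838,.1355,0]; print(p,np.hypot(d[0],d[1]),np.degrees(np.arctan2(d[1],d[0])),q,((q-[160,215]+.5)*16)[::-1])
for a in (-72,-75,-78,-81):
  P=[.5838+.046*np.cos(np.radians(a)),.1355+.046*np.sin(np.radians(a)),.046]; print(a,((proj('scene',P)-[160,215]+.5)*16)[::-1])
E
```

```text
time: 26.55
ee_pos: [0.4681, 0.1879, 0.0579]
eef_rot: [0.692, -0.146, -0.691, -0.147]
ft_force: [0.5, 0.7, -3.2]
width: 0.0154
-23.91993370434701 [ 0.44843041 -0.13549192  0.30614225] -2.566596687435136
[0.59247567 0.0921993  0.044     ] 0.044161266296646386 -78.67031405199381 [182.33134748 241.49277483] [431.88439724 365.30155965]
[0.59132141 0.09220431 0.048     ] 0.04394415103862782 -80.14482952886003 [181.70752118 241.17972968] [426.87567481 355.32033884]
[0.59016714 0.09220931 0.052     ] 0.043756417425895325 -81.6329907660329 [181.0810033  240.86533385] [421.84534165 345.29605286]
-72 [453.92824627 348.40197616]
-75 [447.03971852 355.29203154]
-78 [439.67815559 361.92077215]
-81 [431.86341405 368.26881318]
```

View pics/c21.png

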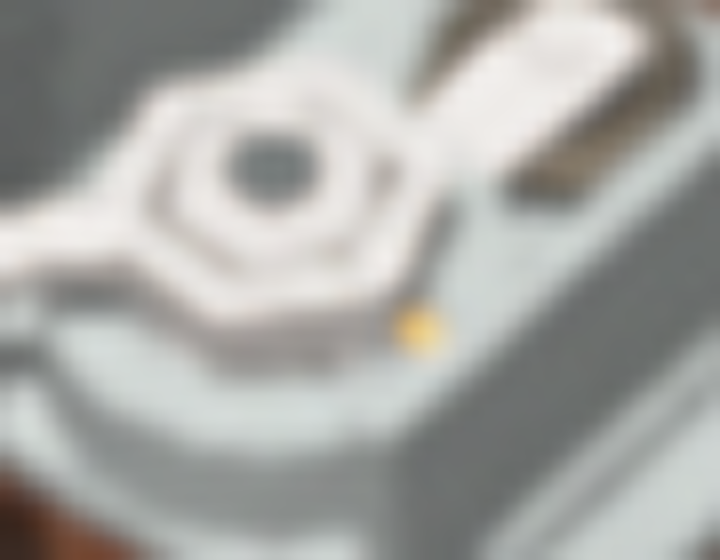

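```bash
python3 - <<'E'
from h import *
s,im=cam('wrist'); save(cv2.resize(im[0:80,190:330],None,fx=5,fy=5,interpolation=cv2.INTER_CUBIC),'w21.png')
s,im=cam('side'); save(cv2.resize(im[150:205,220:290],None,fx=10,fy=10,interpolation=cv2.INTER_CUBIC),'s21.png')
print(tyaw(s)[0],s['torque'],s['ft_force'])
E
```

```text
-23.872137976940245 [ 0.41962473 -0.30930125  0.25461109] [ 0.90282261  1.93467675 -3.59165003]
```

View pics/w21.png

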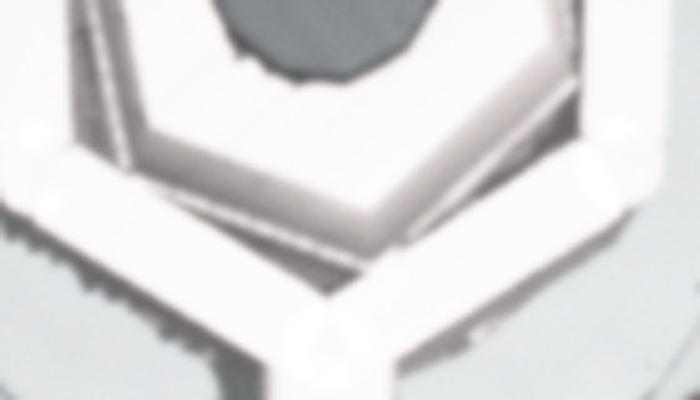

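View pics/s21.png

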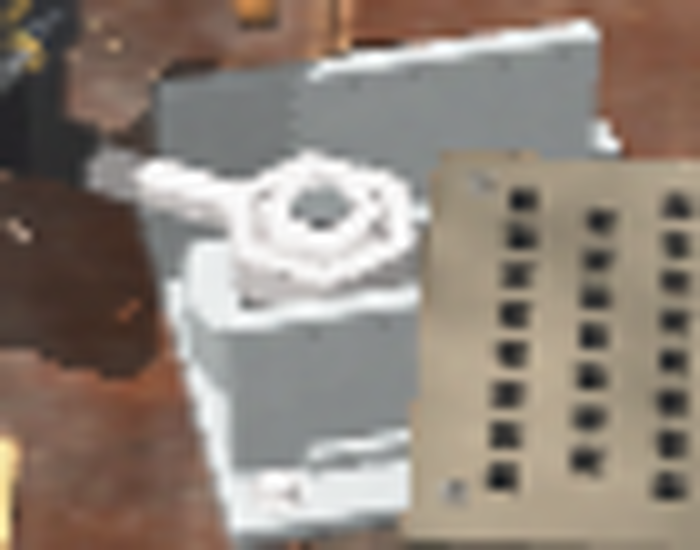

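```bash
python3 -m pendant '[{"translation":[0.09,0.21,0],"angular":[0,0,-0.5],"hand":-1},{"translation":[0,0,0],"angular":[0,0,0],"hand":-1}]'
python3 -c "
from h import *
s=r.read_state();print(tyaw(s)[0],s['torque'],s['joint_positions'][6])"
python3 -m pendant '[{"translation":[0.09,0.21,0],"angular":[0,0,0],"hand":-1},{"translation":[0,0,0],"angular":[0,0,0],"hand":-1}]'
python3 -c "
from h import *
s=r.read_state();print(tyaw(s)[0],s['torque'],s['joint_positions'][6])"

```

```text
time: 26.9
ee_pos: [0.4688, 0.1897, 0.0577]
eef_rot: [0.691, -0.15, -0.691, -0.149]
ft_force: [2.2, -1.0, -3.4]
width: 0.0156
-24.42847220936498 [-0.18315947 -0.3873012   0.10272845] -2.574656932217834
time: 27.1
ee_pos: [0.4694, 0.1911, 0.0575]
eef_rot: [-0.691, 0.15, 0.691, 0.149]
ft_force: [0.8, -4.6, -2.8]
width: 0.0156
-24.44434337545678 [-1.00406562 -0.31285735 -0.35769651] -2.576689843413489
```

```bash
python3 -m pendant '[{"translation":[0.09,0.21,0],"angular":[0,0,0],"hand":-1},{"translation":[0,0,0],"angular":[0,0,0],"hand":-1}]'
python3 -m pendant '[{"translation":[0.09,0.21,0],"angular":[0,0,0],"hand":-1},{"translation":[0,0,0],"angular":[0,0,0],"hand":-1}]'
python3 - <<'E'
from h import *
s,im=cam('wrist'); save(cv2.resize(im[0:150,190:330],None,fx=5,fy=5,interpolation=cv2.INTER_CUBIC)[:600],'w22.png')
print(tyaw(s)[0],s['torque'],s['ft_force'],s['joint_positions'][6])
s,im=cam('scene'); save(cv2.resize(im[160:195,215:260],None,fx=16,fy=16,interpolation=cv2.INTER_CUBIC),'c22.png')
E
```

```text
time: 27.3
ee_pos: [0.4699, 0.1923, 0.0572]
eef_rot: [-0.691, 0.151, 0.691, 0.149]
ft_force: [-0.3, -7.9, -2.3]
width: 0.0159
time: 27.5
ee_pos: [0.4704, 0.1935, 0.0569]
eef_rot: [-0.69, 0.152, 0.692, 0.149]
ft_force: [-1.5, -9.0, -0.9]
width: 0.0155
-24.55798614699059 [-2.36487207  0.28280306 -0.83593008] [-1.49922623 -8.95789691 -0.86761503] -2.580897206866313
```

View pics/w22.png

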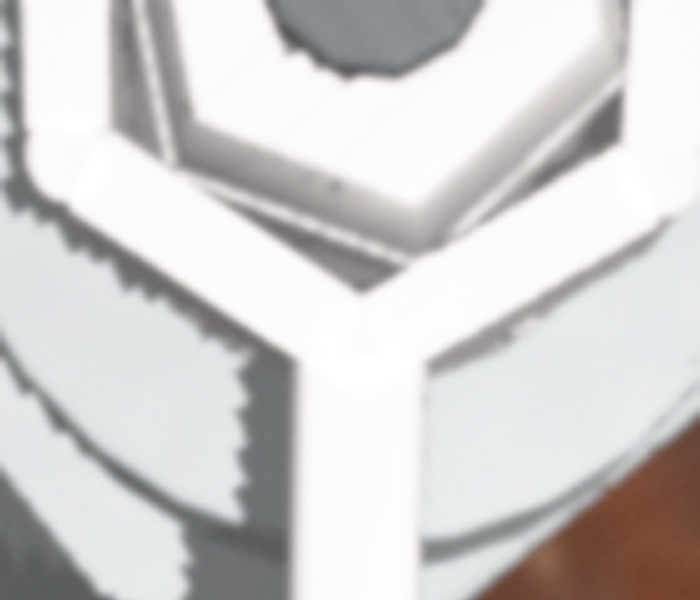

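View pics/c22.png

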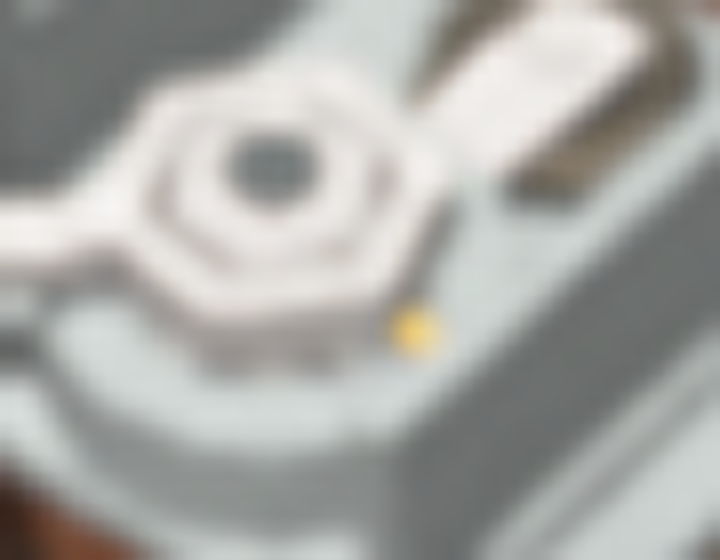

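```bash
python3 -m pendant '[{"translation":[0.15,0.37,0],"angular":[0,0,0],"hand":-1},{"translation":[0,0,0],"angular":[0,0,0],"hand":-1}]'
python3 -m pendant '[{"translation":[0.11,0.28,0],"angular":[0,0,0],"hand":-1},{"translation":[0,0,0],"angular":[0,0,0],"hand":-1}]'
python3 - <<'E'
from h import *
s,im=cam('wrist'); save(cv2.resize(im[0:150,190:330],None,fx=5,fy=5,interpolation=cv2.INTER_CUBIC)[:600],'w23.png')
rr=s['ee_pos']-np.array([.5838,.1355,.05]); print('net',np.cross(rr,s['ft_force'])[2]+s['torque'][2])
print(tyaw(s)[0],s['ee_pos'],s['torque'],s['ft_force'],s['joint_positions'][6])
E
```

```text
time: 27.8
ee_pos: [0.4715, 0.1958, 0.0565]
eef_rot: [-0.69, 0.153, 0.692, 0.149]
ft_force: [-2.9, -14.8, -1.4]
width: 0.0157
time: 28.0
ee_pos: [0.4722, 0.1973, 0.0561]
eef_rot: [-0.689, 0.154, 0.692, 0.148]
ft_force: [-4.1, -18.0, -1.4]
width: 0.0156
net 0.8747768392362933
-24.697310097504275 [0.47223559 0.19733231 0.05612384] [-4.18822522  0.76495826 -1.38330879] [ -4.12933403 -17.95159789  -1.39862941] -2.5858567428158006
```

View pics/w23.png

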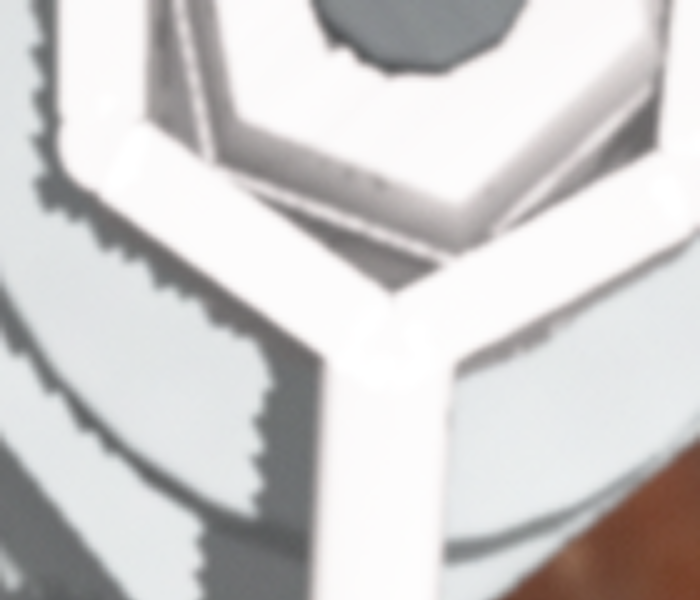

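```bash
python3 -m pendant '[{"translation":[-0.25,-0.65,0],"angular":[0,0,0],"hand":-1},{"translation":[-0.25,-0.65,0],"angular":[0,0,0],"hand":-1},{"translation":[-0.33,-0.8,0],"angular":[0,0,4],"hand":-1},{"translation":[-0.22,-0.63,0],"angular":[0,0,3],"hand":-1},{"translation":[0,0,0],"angular":[0,0,0],"hand":-1}]'
python3 - <<'E'
from h import *
s,im=cam('wrist'); save(cv2.resize(im[0:150,190:330],None,fx=5,fy=5,interpolation=cv2.INTER_CUBIC)[:600],'w24.png')
rr=s['ee_pos']-np.array([.5838,.1355,.05]); print('net',np.cross(rr,s['ft_force'])[2]+s['torque'][2])
print(tyaw(s)[0],s['ee_pos'],s['torque'],s['ft_force'],s['joint_positions'][6])
E
```

```text
time: 28.55
ee_pos: [0.4629, 0.1753, 0.0577]
eef_rot: [-0.699, 0.107, 0.699, 0.107]
ft_force: [-0.5, 0.3, -3.1]
width: 0.015
net 0.020973007920613067
-17.3437720832992 [0.46285912 0.17528369 0.05768991] [0.01499017 0.1468815  0.03525341] [-0.50733411  0.28496585 -3.1287627 ] -2.4129574068892965
```

View pics/w24.png

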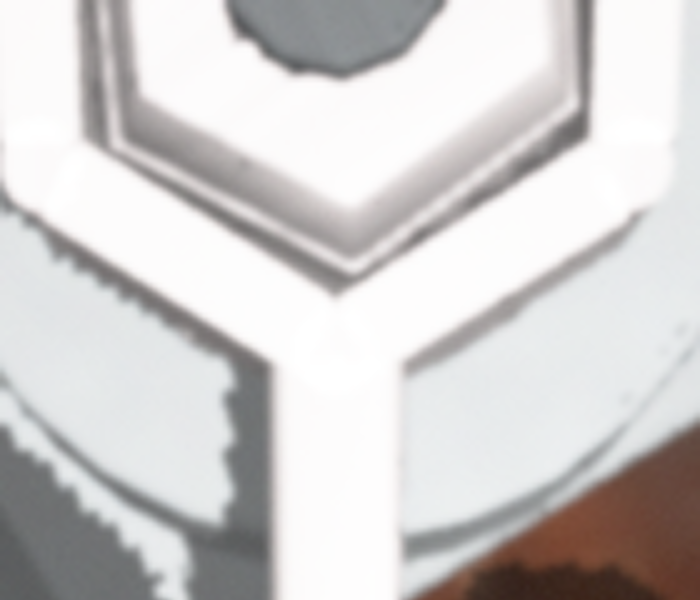

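```bash
python3 -m pendant '[{"translation":[0,0,0.5],"angular":[0,0,0],"hand":-1},{"translation":[0,0,1],"angular":[0,0,0],"hand":-1},{"translation":[0,0,1.5],"angular":[0,0,0],"hand":-1},{"translation":[0,0,1.5],"angular":[0,0,0],"hand":-1},{"translation":[0,0,2],"angular":[0,0,0],"hand":-1},{"translation":[0,0,2],"angular":[0,0,0],"hand":-1},{"translation":[0,-1,0],"angular":[0,0,3],"hand":-1},{"translation":[0,-2,0],"angular":[0,0,5],"hand":-1},{"translation":[0,-3,0],"angular":[0,0,6],"hand":-1},{"translation":[0,-3,0],"angular":[0,0,6],"hand":-1},{"translation":[0,-3,0],"angular":[0,0,6],"hand":-1},{"translation":[0,-3,0],"angular":[0,0,6],"hand":-1},{"translation":[0,0,0],"angular":[0,0,0],"hand":-1}]'
python3 - <<'E'
from h import *
s,im=cam('wrist'); save(im,'w25.png');print(tyaw(s)[0],s['ee_pos'],s['joint_positions'].round(2))
s,im=cam('scene'); save(cv2.resize(im[145:205,195:280],None,fx=8,fy=8,interpolation=cv2.INTER_CUBIC),'c25.png')
E
```

```text
time: 29.9
ee_pos: [0.4634, 0.0217, 0.1435]
eef_rot: [0.702, 0.089, -0.701, 0.09]
ft_force: [0.2, -0.4, -3.2]
width: 0.0151
14.534195141070377 [0.46344315 0.0217363  0.14354615] [ 0.12  0.06 -0.27  1.96  0.02  1.13 -1.48]
```

View pics/w25.png

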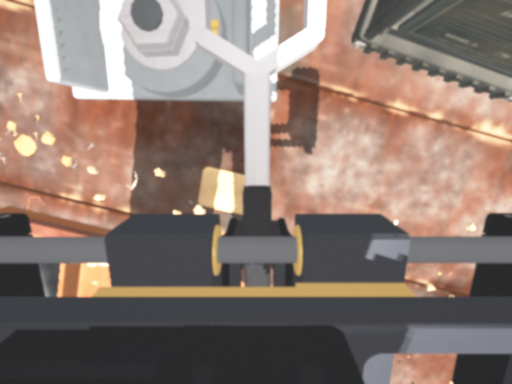

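View pics/c25.png

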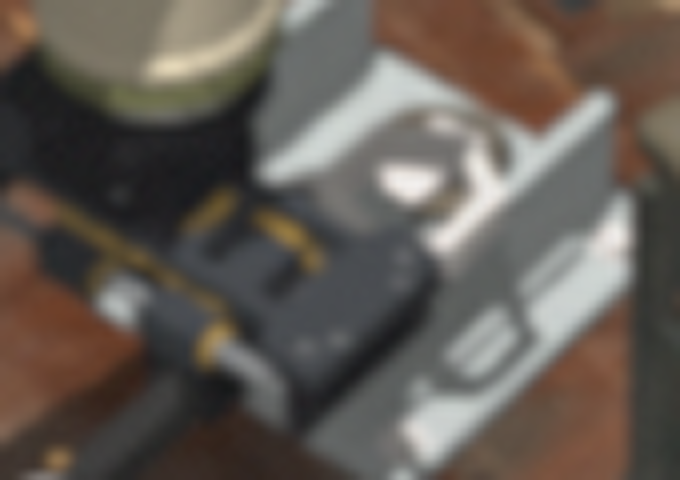

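```bash
python3 - <<'E'
from h import *
im=cv2.imread('pics/w25.png'); cv2.imwrite('pics/w25a.png',cv2.resize(im[0:100,110:230],None,fx=6,fy=6,interpolation=cv2.INTER_CUBIC))
E
```

```text
(no output)
```

View pics/w25a.png

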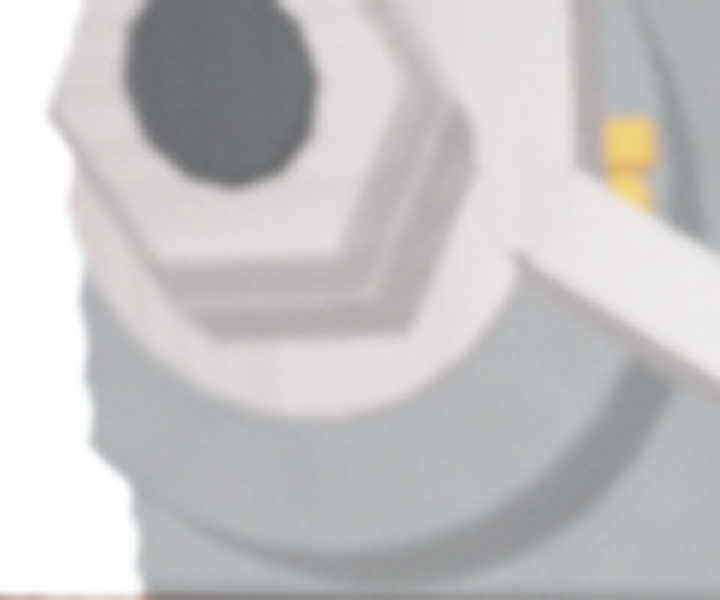

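```bash
python3 -m pendant '[{"translation":[0,-1,0],"angular":[0,0,6],"hand":-1},{"translation":[0,-1,0],"angular":[0,0,8],"hand":-1},{"translation":[0,-1,0],"angular":[0,0,8],"hand":-1},{"translation":[0,-1,0],"angular":[0,0,8],"hand":-1},{"translation":[0,-2,0],"angular":[0,0,8],"hand":-1},{"translation":[0.1,-2.5,0],"angular":[0,0,8],"hand":-1},{"translation":[0.1,-3,0],"angular":[0,0,8],"hand":-1},{"translation":[0.1,-3,0],"angular":[0,0,6],"hand":-1},{"translation":[0.1,-3,0],"angular":[0,0,3],"hand":-1},{"translation":[0.1,-3,0],"angular":[0,0,0],"hand":-1},{"translation":[0.1,-3,0],"angular":[0,0,0],"hand":-1},{"translation":[0.1,-3,-0.5],"angular":[0,0,0],"hand":-1},{"translation":[0.1,-3,-1],"angular":[0,0,0],"hand":-1},{"translation":[0.1,-2,-2],"angular":[0,0,0],"hand":-1},{"translation":[0,-1,-2],"angular":[0,0,0],"hand":-1},{"translation":[0,0,-2],"angular":[0,0,0],"hand":-1},{"translation":[0,0,0],"angular":[0,0,0],"hand":-1}]'
python3 - <<'E'
from h import *
s,im=cam('wrist'); save(im,'w26.png');print(tyaw(s)[0],s['ee_pos'],s['torque'],s['joint_positions'].round(2))
s,im=cam('side'); save(im[200:340,130:330].repeat(3,0).repeat(3,1),'s26.png')
E
```

```text
time: 31.7
ee_pos: [0.4716, -0.2974, 0.0653]
eef_rot: [-0.551, -0.445, 0.551, -0.442]
ft_force: [-0.0, 1.3, -2.6]
width: 0.0152
77.6441509179779 [ 0.47159746 -0.29739104  0.06533538] [-0.0110056   0.01140502  0.01570962] [ 0.5   0.33 -0.03  1.81  0.01  1.    0.26]
```

View pics/s26.png

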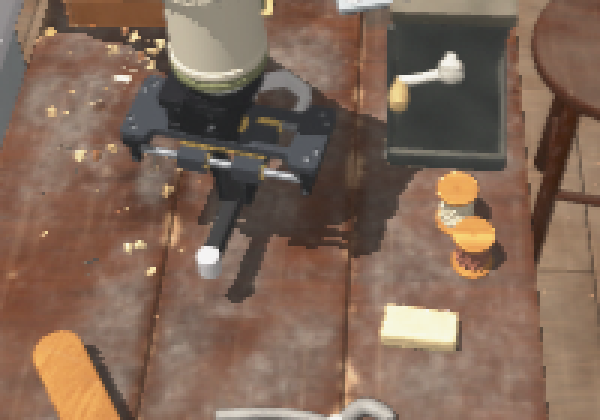

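View pics/w26.png

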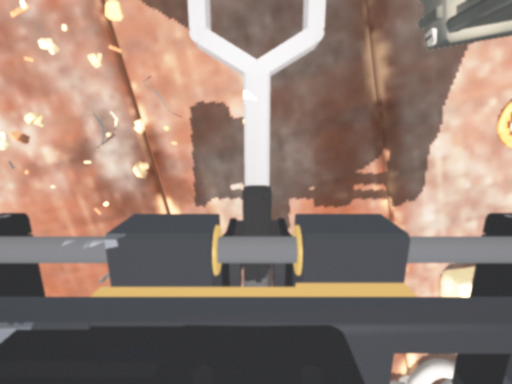

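```bash
python3 -m pendant '[{"translation":[0,0,-1.5],"angular":[0,0,0],"hand":-1},{"translation":[0,0,-1.5],"angular":[0,0,0],"hand":-1},{"translation":[0,0,-1],"angular":[0,0,0],"hand":-1},{"translation":[0,0,-0.6],"angular":[0,0,0],"hand":-1},{"translation":[0,0,-0.3],"angular":[0,0,0],"hand":-1},{"translation":[0,0,-0.2],"angular":[0,0,0],"hand":-1},{"translation":[0,0,0],"angular":[0,0,0],"hand":-1}]'
python3 -m pendant '[{"translation":[0,0,-0.3],"angular":[0,0,0],"hand":-1},{"translation":[0,0,0],"angular":[0,0,0],"hand":-1}]'
```

```text
time: 32.5
ee_pos: [0.4723, -0.2995, 0.0168]
eef_rot: [0.551, 0.443, -0.551, 0.443]
ft_force: [-0.7, -0.2, -3.1]
width: 0.0152
time: 32.7
ee_pos: [0.4722, -0.2994, 0.0136]
eef_rot: [0.551, 0.443, -0.551, 0.443]
ft_force: [0.4, 0.3, -3.9]
width: 0.0157
```

```bash
python3 -m pendant '[{"translation":[0,0,-0.3],"angular":[0,0,0],"hand":-1},{"translation":[0,0,0],"angular":[0,0,0],"hand":-1}]'
python3 -m pendant '[{"translation":[0,0,-0.15],"angular":[0,0,0],"hand":-1},{"translation":[0,0,0],"angular":[0,0,0],"hand":-1}]'
```

```text
time: 32.9
ee_pos: [0.472, -0.2994, 0.0104]
eef_rot: [-0.551, -0.443, 0.551, -0.443]
ft_force: [-0.0, -0.2, -3.8]
width: 0.0153
time: 33.1
ee_pos: [0.4721, -0.2994, 0.009]
eef_rot: [-0.551, -0.443, 0.551, -0.443]
ft_force: [-0.9, -0.6, -3.0]
width: 0.0154
```

```bash
python3 -m pendant '[{"translation":[0,0,-0.15],"angular":[0,0,0],"hand":-1},{"translation":[0,0,0],"angular":[0,0,0],"hand":-1}]'
python3 -m pendant '[{"translation":[0,0,0],"angular":[0,0,0],"hand":-0.6},{"translation":[0,0,0],"angular":[0,0,0],"hand":-0.4},{"translation":[0,0,0],"angular":[0,0,0],"hand":-0.2},{"translation":[0,0,0],"angular":[0,0,0],"hand":0},{"translation":[0,0,0],"angular":[0,0,0],"hand":0}]'
```

```text
time: 33.3
ee_pos: [0.4723, -0.2995, 0.0087]
eef_rot: [0.551, 0.443, -0.551, 0.443]
ft_force: [-4.8, 3.3, 8.6]
width: 0.0155
time: 33.8
ee_pos: [0.4723, -0.2995, 0.0077]
eef_rot: [0.551, 0.443, -0.551, 0.443]
ft_force: [0.7, -0.0, -0.2]
width: 0.0399
```

Touched down at 8.6 N and released. Raising straight up and away.

```bash
python3 -m pendant '[{"translation":[0,0,1],"angular":[0,0,0],"hand":0},{"translation":[0,0,2],"angular":[0,0,0],"hand":0},{"translation":[0,0,3],"angular":[0,0,0],"hand":0},{"translation":[0,0,3],"angular":[0,0,0],"hand":0},{"translation":[0,0,4],"angular":[0,0,0],"hand":0},{"translation":[0,0,4],"angular":[0,0,0],"hand":0},{"translation":[-2,-2,3],"angular":[0,0,0],"hand":0},{"translation":[-3,-3,2],"angular":[0,0,0],"hand":0},{"translation":[-3,-3,0],"angular":[0,0,0],"hand":0},{"translation":[-3,-3,0],"angular":[0,0,0],"hand":0},{"translation":[-3,-3,0],"angular":[0,0,0],"hand":0},{"translation":[0,0,0],"angular":[0,0,0],"hand":0},{"translation":[0,0,0],"angular":[0,0,0],"hand":0}]'
python3 - <<'E'
from h import *
s,im=cam('side'); save(cv2.resize(im[130:330,130:330],None,fx=3,fy=3,interpolation=cv2.INTER_CUBIC),'s27.png')
s,im=cam('scene'); save(cv2.resize(im[125:205,185:285],None,fx=7,fy=7,interpolation=cv2.INTER_CUBIC),'c27.png'); save(im,'c27f.png')
E
```

```text
time: 35.1
ee_pos: [0.3315, -0.4399, 0.2284]
eef_rot: [0.552, 0.442, -0.551, 0.443]
ft_force: [0.8, 0.9, -0.6]
width: 0.0436
```

View pics/s27.png

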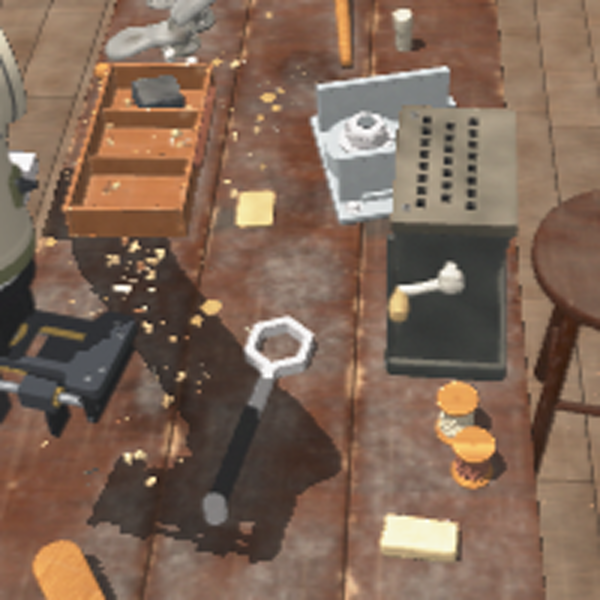

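View pics/c27.png

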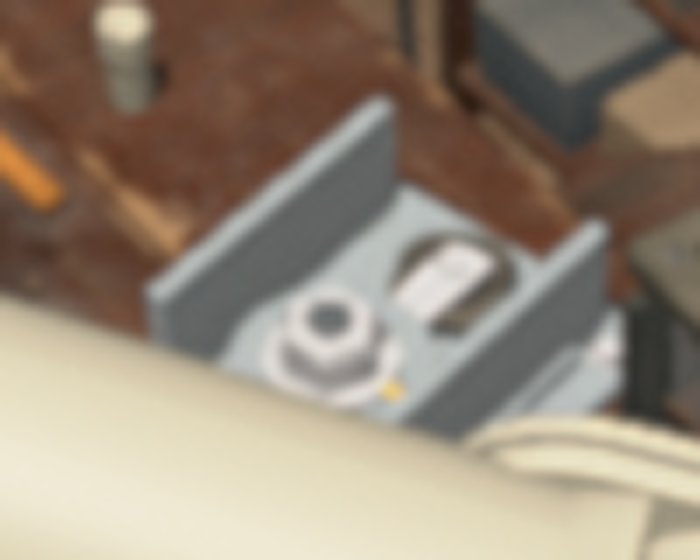

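```bash
python3 -c "
from bench import r
print(r.close_job())"
```

```text
the job is handed in; nothing more can be done
None
```

The nut is turned home, and the wrench is lying flat on the bench close to where it started, well clear of the clamp. The job is handed in at about 35 s.

**What I did:** I turned the nut in two strokes of about 60° with the ring wrench, lifting it off and reseating it in between.

**Last checks:**
- **Nut home:** At the end of the second stroke the nut held against about 0.9 N m, far above its 0.08 N m friction. With the wrench off, the wrist camera showed the square brass pointer touching the round stop pin.
- **Wrench:** It touched down at about 9 N and was released; the gripper then moved clear.
- **Bystanders:** The plate, crepe block and roller are at the same pixels as at the start. The heel piece showed no visible shift, but it is mostly hidden under the presser arm.

**What failed or disagreed:**
- **First grasp:** It closed on nothing and did not move the wrench. The fingertips sat about 2 cm higher than the stated tool geometry implied. I found the right grip height by feel, including one press of about 27 N on the handle with the fingers closed.
- **Last joint:** It came within about 0.02 rad of its −2.6 limit at the end of the second stroke. I finished the last few millimetres by pushing sideways without turning the hand.
- **Angle estimates:** The camera estimates of the nut's angle were only good to about 1–2°. I relied on the reaction at the stop and the view of the pointer instead.

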